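# Line up a batch of moulded tiles on the vacuum bed

## Task

Get this batch of moulded tiles ready for trimming: the vacuum is still on full hold, so first turn its selector to off; then lift the tiles out of the cooling fixture by their sprues and set them flat on the black vacuum bed beside those already there, all with their near edges well short of the white line. With the straightedge held flat on the bed, push the whole row away from the robot until every tile's near short edge is against the straightedge and on the white line, then lay the straightedge back flat on the bench and, last, turn the selector to the single-dot gentle hold. Work with however many tiles there are, line up again any that gets knocked out of the row, and leave the cup and the bottle alone.

Things in the scene. Friction and masses are not known exactly. Their poses are not given: they have to be found in the camera images.
- bed: the vacuum hold-down bed, fixed: black plate 250 mm (its x) by 370 mm (its y), its top 25 mm above the bench; origin under the plate's centre at bench height; x points away from the robot, y to the left. On its left (+y) end a grey control block 110 by 90 mm, top 30 mm above the bench, reaches from y = 187 to 277 mm and carries the selector.
- line_mid (a point): the middle of the white line, 2 mm wide, scribed across the bed's top along the bed's y, 20 mm beyond the bed's centre in the bed's +x, at top height; axes as the bed's. A tile on the line has its near short edge here, its centre 36 mm beyond the line.
- fixture: aluminium cooling fixture, fixed: block 190 mm (its x) by 134 mm (its y) by 30 mm high with four pockets 12 mm deep, centred at x = -43.5 and +43.5 mm, y = -29.5 and +29.5 mm, each 75 by 47 mm, so that a tile (length along the fixture's x) lies in it with 1.5 mm of play a side, its top flush with the block and only its sprue standing out. Origin: centre of the underside.
- tile_a: one of up to six identical moulded tiles of plain lime-green recycled plastic, 72 mm (its x) by 44 mm (its y) by 12 mm thick, about 60 g, with a round sprue 14 mm in diameter standing 36 mm up from the middle of its top (sprue top 48 mm above the underside). Origin: centre of the underside, z up along the sprue, x along the 72 mm length. Starts, if present, loosely set on the bed, short of the line and a little askew.
- tile_b: one of up to six identical moulded tiles of plain lime-green recycled plastic, 72 mm (its x) by 44 mm (its y) by 12 mm thick, about 60 g, with a round sprue 14 mm in diameter standing 36 mm up from the middle of its top (sprue top 48 mm above the underside). Origin: centre of the underside, z up along the sprue, x along the 72 mm length. Starts, if present, loosely set on the bed, short of the line and a little askew.
- tile_c: one of up to six identical moulded tiles of plain lime-green recycled plastic, 72 mm (its x) by 44 mm (its y) by 12 mm thick, about 60 g, with a round sprue 14 mm in diameter standing 36 mm up from the middle of its top (sprue top 48 mm above the underside). Origin: centre of the underside, z up along the sprue, x along the 72 mm length. Starts, if present, in a pocket of the cooling fixture, with its underside 18 mm above the bench.
- tile_d: one of up to six identical moulded tiles of plain lime-green recycled plastic, 72 mm (its x) by 44 mm (its y) by 12 mm thick, about 60 g, with a round sprue 14 mm in diameter standing 36 mm up from the middle of its top (sprue top 48 mm above the underside). Origin: centre of the underside, z up along the sprue, x along the 72 mm length. Starts, if present, in a pocket of the cooling fixture, with its underside 18 mm above the bench.
- tile_e: one of up to six identical moulded tiles of plain lime-green recycled plastic, 72 mm (its x) by 44 mm (its y) by 12 mm thick, about 60 g, with a round sprue 14 mm in diameter standing 36 mm up from the middle of its top (sprue top 48 mm above the underside). Origin: centre of the underside, z up along the sprue, x along the 72 mm length. Starts, if present, in a pocket of the cooling fixture, with its underside 18 mm above the bench.
- tile_f: one of up to six identical moulded tiles of plain lime-green recycled plastic, 72 mm (its x) by 44 mm (its y) by 12 mm thick, about 60 g, with a round sprue 14 mm in diameter standing 36 mm up from the middle of its top (sprue top 48 mm above the underside). Origin: centre of the underside, z up along the sprue, x along the 72 mm length. Starts, if present, in a pocket of the cooling fixture, with its underside 18 mm above the bench.
- straightedge: aluminium safety straightedge, 340 mm long (its y), 350 g: a flat blade 50 mm wide (its x) and 6 mm thick with an upright grip rib 14 mm thick and 30 mm high along its middle (top 36 mm above the underside); the two long edges, 25 mm either side of the middle, are alike. Origin: centre of the underside, z up. Starts on the bench between bed and fixture, lying along the robot's x.
- valve (a joint): angle of the vacuum selector knob, rad, growing clockwise seen from above; click stops at 0 (off, marked by a bar), 0.8 (gentle hold, marked by a single dot) and 1.6 (full hold, two dots; about where it starts). About 0.07 N m carries it over from one stop to the next; it snaps into the nearest stop when let go.
- valve_grip (a point): point on the selector's axis 54 mm above the bench, at the height to grip: a black bar 48 mm long, 14 mm thick, standing from 38 to 66 mm above the bench on a 48 mm skirt, with a white pointer stripe at one end. It is at the bed's (0, 232 mm). The pointer points along the bed's +x (away from the robot) at 0.8 and is turned 0.8 rad anticlockwise from that (away and to the left) at 0, 0.8 rad clockwise from it at 1.6.
- cup: bystander: orange plastic cup, 76 mm wide, 90 mm high; origin under its foot
- bottle: bystander: white squeeze bottle, 50 mm wide, 120 mm high; origin under its foot
Not all that is in view belongs to the job. What is shaped like the tile_e but purple is not meant.

How it is judged:
By the outcome, as a careful person would: the job done as asked, in the order asked, and still so for the second after the job is handed in, with the robot touching nothing.
Of tile_a, tile_b only 1 to 2 are there at a start; the rules pass over those that are not, and their reading is None.
Of tile_c, tile_d, tile_e, tile_f only 3 to 4 are there at a start; the rules pass over those that are not, and their reading is None.
At some moment in a run one of tile_a, tile_b, straightedge may be knocked a few centimetres aside while the robot is not near it.
Once in a run the grip may slacken for a moment while it holds something.
It also fails if it takes over 210 s, if anything falls off the work surface, if the arm or the gripper's body presses on something with over 40 N, if the wrist force passes 120 N, or if a joint passes its speed limit or range.

## Robot

A 6-joint arm with a two-finger parallel gripper is mounted at the origin on the work surface. World frame = base frame: x ahead of the robot, y to its left, z up, the work surface at z = 0. Lengths are in mm, angles in rad, forces in N, time in s.
With the tool pointing down it reaches from about 275 to 750 mm from the base axis. Payload 10.2 kg.
Tool frame: the origin (TCP) lies between the finger pads; the fingertips stand 11 mm ahead of it and the grasp point (between the pads) lies 8 mm behind it; z points along the fingers, y is the line along which they close (so a half turn about z gives the same grasp; the last joint's range is limited). The gripper opens to 85 mm and grips with 20 to 120 N. Pads are 22 mm wide; open, the fingers measure 114 mm over their backs; the gripper's body (76 mm by 85 mm) begins 54 mm behind the grasp point. The pads swing forward as they close: fully open they stand 13 mm farther back than shut.
Start: joints at [0.908, 0.313, 1.498, -0, 1.331, -0.223], TCP at [223.536, 475.04, 242.294] pointing down, gripper open.
Joint ranges: [-2.94, 2.94], [-0.97, 2.17], [0.19, 2.56], [-1.23, 4.37], [0.02, 3.11], [-2.88, 2.88]. Speed limits (rad/s): [2.39, 2.39, 3.01, 3.14, 3.14, 3.14].

## Interface

Orientations are given as a unit quaternion [w, x, y, z].
In Python, from rig import sense, eyes, finish_job gives the robot as it stands.
- The arm moves only by the shell command python3 -m jog 'ROWS' [FORCE]. ROWS is JSON, a list of rows, each a list of 7 numbers: the shift along the tool's x, y, z in m, then the turn, a rotation vector about the tool's x, y, z in rad, then the finger opening in m, from 0 to 0.0854. In form: [[dx, dy, dz, rx, ry, rz, gripper], ...]. A call has 1 to 5 rows; each row shifts and turns the commanded pose from where the row before left it, along the tool's axes as they then stand; what a row does not reach is not made up. A row lasts 1/10 s, in which the tool goes at most 50 mm and 8.59 degrees, less where a joint would pass 70% of its speed; a pose out of reach is approached as far as the arm can. A call is refused whole if a number of a shift passes 0.05 or a number of a turn 0.15, either way. A call with a gripper value outside its range is refused whole. The fingers move at their own pace and stop on an object; FORCE is the grip in N (left out, the last holds). Time passes only in rows, so rows that do not move let the fingers close. It gives the time, the measured TCP pose, the force, the opening and the grip force at its end, in the units of the state.
- sense(): the state, without advancing time (a new reading comes with each control period).
- eyes.capture(name): name is "scene" or "top" or "wrist"; returns the picture (384x512x3 uint8, red, green, blue); there is no depth.
- eyes.calibration(name): a dict with "fx", "fy", "cx", "cy" (pixels), "cam_to_world" (4x4, takes a point from camera to world coordinates); the wrist camera has in their place "mount" (4x4, takes a point from camera to tool coordinates, whose origin is the TCP and whose axes are the flange's). Camera axes: x right, y down, z forward; pixel columns grow to the right and rows downward; lengths in mm; the calibration is good to about 2 mm. The wrist camera is an equidistant fisheye: a pixel r from the principal point sees the ray r / f radians off the axis. A picture is of the moment at which its call begins: read the wrist's pose just before it. calibration takes no time and is no camera call.
- finish_job(): hands the job in; it is judged then, once.
The state is a dict: "time_s": time; "joints": joint angles; "dq": joint speeds; "tau": joint torques, N m; "eef_pos": TCP position; "ee_rot": TCP orientation; "force": force on the tool from outside, world axes, zero at the start; "wrist_torque": the same for the moment, N m; "grip_width": opening from 0.0 (shut) to 1.0 (fully open); "grip_force": force on a finger pad.
Only numpy, scipy, OpenCV 4.12 (cv2) and the standard library are available. Lean on these libraries where they do the work, as an engineer would, in place of code of your own. Each camera call takes 0.05 s, during which the arm holds its last target. There are 200 camera calls.

## Working session

There is one attempt and no reset: what is moved stays moved. The work goes in short steps, Python scripts to look and compute and a shell command to move; the robot and the scene stay as the last step left them, time stands still between calls to the robot, and variables do not carry over. Pictures are saved under pics/ and viewed, at most 14 in all, crops included, and the job is handed in when it is done.

```bash
mkdir -p pics; ls; cat > h.py <<'E'
import numpy as np, cv2
from rig import sense, eyes
def cap(n,f=None):
    im=eyes.capture(n)
    if f: cv2.imwrite('pics/'+f, im[:,:,::-1])
    return im
def plane(n,px,z):
    c=eyes.calibration(n); T=np.array(c['cam_to_world']); px=np.atleast_2d(np.array(px,float)); z=np.broadcast_to(z,len(px))
    d=np.c_[(px[:,0]-c['cx'])/c['fx'],(px[:,1]-c['cy'])/c['fy'],np.ones(len(px))]@T[:3,:3].T
    o=T[:3,3]; return o+d*((z-o[2])/d[:,2])[:,None]
def proj(n,P):
    c=eyes.calibration(n); T=np.array(c['cam_to_world']); q=(np.atleast_2d(P)-T[:3,3])@T[:3,:3]
    return np.c_[c['fx']*q[:,0]/q[:,2]+c['cx'],c['fy']*q[:,1]/q[:,2]+c['cy']]
E
python3 - <<'E'
from h import *
import numpy as np
np.set_printoptions(precision=3,suppress=True)
a=cap('top','top0.png');b=cap('scene','scene0.png')
cv2.imwrite('pics/top0b.png',cv2.resize(a[:,:,::-1],(800,600),interpolation=cv2.INTER_CUBIC))
for n in('top','scene','wrist'): print(n,eyes.calibration(n))
print(sense())
E
```

```text
pics
top {'fx': 372.01317944585116, 'fy': 372.01317944585116, 'cx': 259.92047131791605, 'cy': 193.33995625000003, 'cam_to_world': array([[  -0.019,   -0.987,    0.157,  389.646],
       [  -1.   ,    0.017,   -0.013,  -21.597],
       [   0.01 ,   -0.157,   -0.988, 1132.81 ],
       [   0.   ,    0.   ,    0.   ,    1.   ]])}
scene {'fx': 364.0466570087039, 'fy': 364.0466570087039, 'cx': 260.81376418518533, 'cy': 193.43708856477622, 'cam_to_world': array([[   0.716,    0.482,   -0.505, 1119.138],
       [   0.699,   -0.493,    0.518, -601.835],
       [   0.001,   -0.724,   -0.69 ,  823.737],
       [   0.   ,    0.   ,    0.   ,    1.   ]])}
wrist {'fx': 297.3186396354542, 'fy': 297.3186396354542, 'cx': 254.01064990659694, 'cy': 191.49232111787, 'mount': array([[   0.001,   -0.956,   -0.295,   75.933],
       [   1.   ,    0.001,    0.   ,   -0.921],
       [  -0.   ,   -0.295,    0.956, -131.03 ],
       [   0.   ,    0.   ,    0.   ,    1.   ]])}
{'time_s': 0.1, 'joints': array([ 0.908,  0.313,  1.498,  0.   ,  1.331, -0.223]), 'dq': array([-0.   , -0.002, -0.005, -0.   , -0.   , -0.   ]), 'tau': array([  0.002, -41.29 , -26.014,  -0.   ,   0.003,  -0.   ]), 'eef_pos': array([223.371, 474.879, 241.81 ]), 'ee_rot': array([-0.   ,  0.218,  0.976, -0.001]), 'force': array([-0.016,  0.142, -0.779]), 'wrist_torque': array([0.009, 0.027, 0.017]), 'grip_force': 0.0, 'grip_width': 0.999905076496237}
```

View pics/top0b.png

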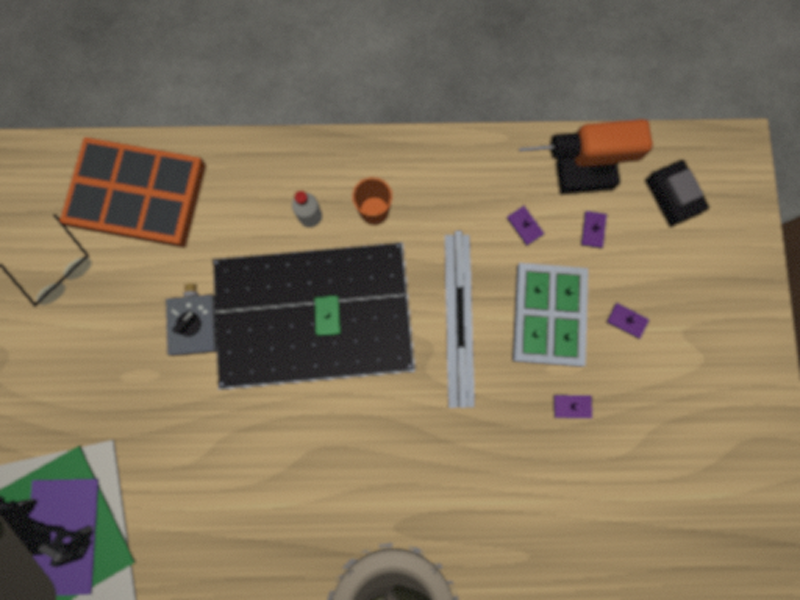

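View pics/scene0.png

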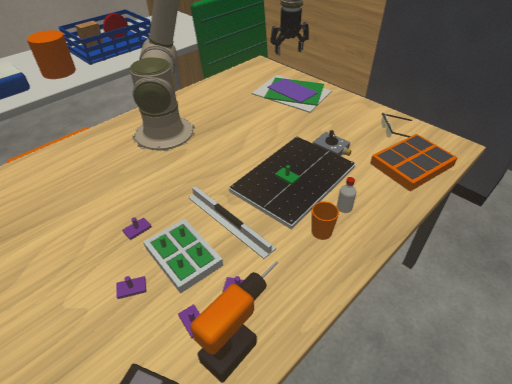

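```bash
cat > m0.py <<'E'
from h import *
np.set_printoptions(precision=1,suppress=True)
im=cv2.imread('pics/top0.png'); hsv=cv2.cvtColor(im,cv2.COLOR_BGR2HSV)
def rect(mask,z,box,n='top'):
    m=np.zeros_like(mask);x0,y0,x1,y1=box;m[y0:y1,x0:x1]=mask[y0:y1,x0:x1]
    m=cv2.morphologyEx(m,cv2.MORPH_CLOSE,np.ones((7,7),np.uint8))
    c=max(cv2.findContours(m,cv2.RETR_EXTERNAL,cv2.CHAIN_APPROX_NONE)[0],key=cv2.contourArea)
    P=plane(n,c[:,0,:],z)[:,:2]
    r=cv2.minAreaRect(P.astype(np.float32)); return r
dark=((hsv[...,2]<75)*255).astype(np.uint8)
print('bed',rect(dark,25,(136,150,268,250)))
lowS=((hsv[...,1]<50)*255).astype(np.uint8)
print('block',rect(((hsv[...,1]<100)*255).astype(np.uint8),30,(100,182,137,230)))
print('fix',rect(lowS,30,(325,160,380,240)))
print('se(z6)',rect(lowS,6,(280,140,308,265)))
g=((cv2.inRange(hsv,(50,80,40),(85,255,255))))
n,l,s,c=cv2.connectedComponentsWithStats(g)
for i in range(1,n):
    if s[i,4]>100 and s[i,0]>150:
        z=37 if s[i,0]<300 else 30
        print('tile',c[i],s[i,4],rect(((l==i)*255).astype(np.uint8),z,(0,0,512,384)))
E
python3 m0.py
python3 - <<'E'
import cv2
im=cv2.imread('pics/top0.png')
cv2.imwrite('pics/c1.png',cv2.resize(im[145:265,100:300],(800,480),interpolation=cv2.INTER_CUBIC))
E
```

```text
bed ((546.9112548828125, 150.14317321777344), (245.33248901367188, 370.8709716796875), 4.243269443511963)
block ((536.280029296875, 387.0769348144531), (146.50753784179688, 107.60277557373047), 1.9167745113372803)
fix ((538.6370849609375, -313.08697509765625), (139.65621948242188, 193.3643341064453), 84.40174102783203)
se(z6) ((539.7041015625, -138.7834930419922), (52.04936981201172, 348.6932373046875), 89.55580139160156)
tile [343.4 185.4] 306 ((584.7918701171875, -288.9635009765625), (39.456871032714844, 69.87464904785156), 86.7419662475586)
tile [362.8 187.1] 301 ((579.49462890625, -346.3020324707031), (39.298431396484375, 68.38200378417969), 86.28005981445312)
tile [209.  201.7] 418 ((542.1265258789062, 115.36457824707031), (75.52330017089844, 47.52579879760742), 0.35266679525375366)
tile [342.2 213.9] 316 ((498.67803955078125, -279.9202880859375), (41.74966812133789, 67.17849731445312), 86.76626586914062)
tile [361.9 215.8] 312 ((492.2766418457031, -338.8908996582031), (40.580299377441406, 68.25547790527344), 82.93815612792969)
```

View pics/c1.png

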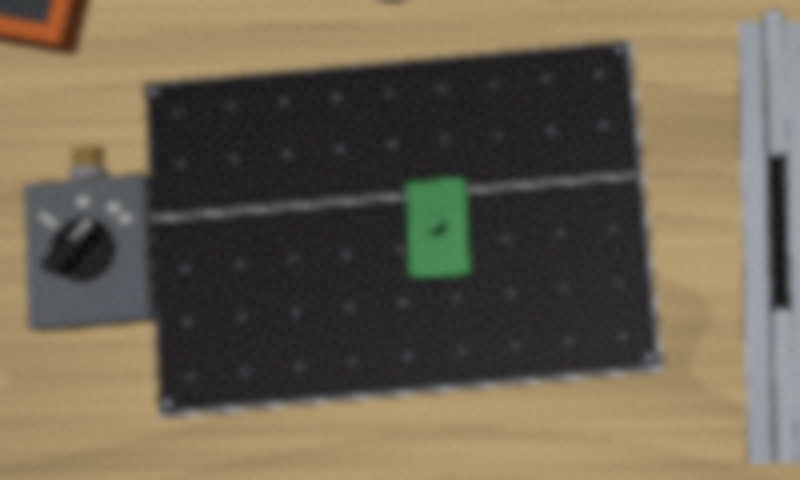

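Candidates: the green tile on the bed (209,202) and four green ones in the fixture (343,185), (363,187), (342,214), (362,216) are wanted. The purple tile-shaped parts at (336,144), (380,147), (402,205) and (367,260) are decoys, as are the green and purple sheets at lower left. The crop shows one tile on the bed, slightly askew, with the selector at (120,207) on two dots.

```bash
cat > go.py <<'E'
# usage: go.py X Y Z [psi] : prints tool-axis shift and turn still to go (psi = heading of tool y)
import sys; from h import *
s=sense(); w,x,y,z=s['ee_rot']
R=cv2.Rodrigues(2*np.arctan2(np.linalg.norm([x,y,z]),w)*np.array([x,y,z])/np.linalg.norm([x,y,z]))[0]
psi=np.arctan2(R[1,1],R[0,1]); t=list(map(float,sys.argv[1:]))
print('t %.1f pos %s psi %.3f j6 %.2f grip %.2f F %s'%(s['time_s'],s['eef_pos'].round(1),psi,s['joints'][5],s['grip_width'],s['force'].round(1)))
if len(t)>=3:
    d=np.array(t[:3])-s['eef_pos']
    print('now-axes mm',(R.T@d).round(1))
if len(t)>3:
    p=t[3]; q=np.array([[-np.sin(p),np.cos(p),0],[np.cos(p),np.sin(p),0],[0,0,-1]])
    print('after-turn axes mm',(q@d).round(1),'rz',round(psi-p,3))
E
python3 - <<'E'
from h import *
np.set_printoptions(precision=1,suppress=True)
L=plane('top',[(138,199.5),(259.25,189.25)],25);print(L, np.arctan2(-(L[0,0]-L[1,0]),L[0,1]-L[1,1]), L.mean(0))
P=lambda x,y:(100+x/4,145+y/4)
print(plane('top',[P(150,90),P(625,45),P(655,358),P(165,410)],25))
print('knob',plane('top',[P(80,245)],66),'cup/bottle',plane('top',[(238,132),(196,134)],0))
print('stripe',plane('top',[P(82,228),P(60,262)],66))
print('se ends rib top',plane('top',[(293,149),(295,259)],[36,36]), plane('top',[P(780,235)],36))
E
python3 go.py 530 381.4 150 0.845
```

```text
[[553.4 329.4  25. ]
 [578.4 -34.5  25. ]] 0.06858003247243222 [565.9 147.4  25. ]
[[651.7 334.2  25. ]
 [681.1 -27.2  25. ]
 [442.1 -45.4  25. ]
 [410.7 315.3  25. ]]
knob [[528.6 367.4  66. ]] cup/bottle [[767.5  29.    0. ]
 [763.  161.6   0. ]]
stripe [[540.9 366.5  66. ]
 [516.5 381.2  66. ]]
se ends rib top [[ 699.1 -139.5   36. ]
 [ 369.1 -134.5   36. ]] [[ 530.9 -140.    36. ]]
t 0.1 pos [223.4 474.9 241.8] psi 1.131 j6 -0.22 grip 1.00 F [-0.   0.1 -0.8]
now-axes mm [-317.3   46.1   91.7]
after-turn axes mm [-291.4  133.6   91.8] rz 0.286
```

```bash
cat >> h.py <<'E'
def pose():
    s=sense(); w,x,y,z=s['ee_rot']; v=np.array([x,y,z]); n=np.linalg.norm(v)
    return cv2.Rodrigues(2*np.arctan2(n,w)*v/n)[0], s['eef_pos']
def wplane(px,z,pose):
    c=eyes.calibration('wrist'); M=np.array(c['mount']); R,p=pose
    px=np.atleast_2d(np.array(px,float))-[c['cx'],c['cy']]; r=np.linalg.norm(px,axis=1)+1e-9; th=r/c['fx']
    d=np.c_[px/r[:,None]*np.sin(th)[:,None],np.cos(th)]@M[:3,:3].T@R.T; o=R@M[:3,3]+p
    return o+d*((z-o[2])/d[:,2])[:,None]
def wproj(P,pose):
    c=eyes.calibration('wrist'); M=np.array(c['mount']); R,p=pose
    q=((np.atleast_2d(P)-p)@R-M[:3,3])@M[:3,:3]; rr=np.linalg.norm(q[:,:2],axis=1)+1e-9
    th=np.arctan2(rr,q[:,2]); return q[:,:2]/rr[:,None]*(th*c['fx'])[:,None]+[c['cx'],c['cy']]
E
python3 -m jog '[[-0.045,0.02,0,0,0,0.143,0.085],[-0.045,0.02,0,0,0,0.143,0.085],[-0.045,0.02,0.01,0,0,0,0.085],[-0.045,0.02,0.01,0,0,0,0.085],[-0.045,0.02,0.01,0,0,0,0.085]]'
python3 -m jog '[[-0.035,0.02,0.01,0,0,0,0.085],[-0.02,0.0,0,0,0,0,0.085],[0,0,0,0,0,0,0.085]]'
python3 go.py 529 375 150 0.845
python3 - <<'E'
from h import *
p=pose(); im=cap('wrist','w1.png'); print(wproj([[529,375,66],[529,375,54]],p))
E
```

```text
time_s: 0.6
eef_pos: [463.1, 420.5, 211.7]
ee_rot: [-0.0, 0.355, 0.935, -0.0]
force: [0.2, 0.8, 0.2]
grip_width: 0.995
grip_force: 0.0
time_s: 0.9
eef_pos: [517.3, 398.0, 201.5]
ee_rot: [-0.0, 0.356, 0.934, -0.001]
force: [-0.7, 0.0, 0.6]
grip_width: 0.999
grip_force: 0.0
t 0.9 pos [517.3 398.  201.5] psi 0.842 j6 -0.37 grip 1.00 F [-0.7  0.   0.6]
now-axes mm [-24.   -9.3  51.5]
after-turn axes mm [-24.   -9.5  51.5] rz -0.003
[[245.43721793 208.97067834]
 [245.7867136  204.74943852]]
```

View pics/w1.png

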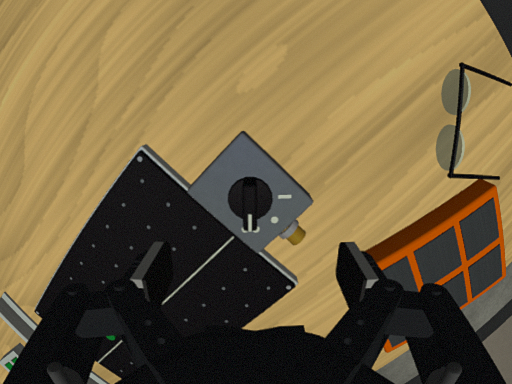

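The wrist view shows the bar upright in the image, centred at about (250,204) on the skirt at (250,198). It already lines up with the pads, so I only need to refine its position.

```bash
python3 - <<'E'
from h import *
np.set_printoptions(precision=1,suppress=True)
# camera did not move since
p=pose()
print(wplane([(250,198)],38,p),wplane([(250,178),(250,231),(250,204)],66,p))
print('block',wplane([(242,132),(312,201)],30,p),'bed corners',wplane([(142,148),(297,282)],25,p),'line end',wplane([(235,237)],25,p))
E
python3 go.py 529 375 150
```

```text
[[529.2 380.4  38. ]] [[508.  399.9  66. ]
 [548.1 363.9  66. ]
 [527.1 382.8  66. ]]
block [[473.  419.6  30. ]
 [578.7 426.7  30. ]] bed corners [[410.9 326.9  25. ]
 [653.8 347.2  25. ]] line end [[556.1 332.9  25. ]]
t 0.9 pos [516.  399.2 202.2] psi 0.844 j6 -0.36 grip 0.99 F [-0.6  1.1  0.6]
now-axes mm [-25.9  -9.4  52.2]
```

```bash
python3 go.py 529 380.5 52
```

```text
t 0.9 pos [516.  399.2 202.2] psi 0.844 j6 -0.36 grip 0.99 F [-0.6  1.1  0.6]
now-axes mm [-22.3  -5.3 150.2]
```

```bash
python3 -m jog '[[-0.022,-0.005,0.03,0,0,0,0.05],[0,0,0.04,0,0,0,0.05],[0,0,0.04,0,0,0,0.05],[0,0,0.03,0,0,0,0.05],[0,0,0.01,0,0,0,0.05]]' 30
python3 go.py 529 380.5 52
python3 -m jog '[[0,0,0,0,0,0,0.0],[0,0,0,0,0,0,0.0],[0,0,0,0,0,0,0.0],[0,0,0,0,0,0,0.0]]' 30
python3 go.py
```

```text
time_s: 1.45
eef_pos: [526.4, 381.9, 50.0]
ee_rot: [-0.002, 0.354, 0.935, -0.002]
force: [-0.5, -0.6, 0.7]
grip_width: 0.584
grip_force: 0.0
t 1.4 pos [526.4 381.9  50. ] psi 0.847 j6 -0.40 grip 0.58 F [-0.5 -0.6  0.7]
now-axes mm [-2.9  0.6 -2. ]
time_s: 1.85
eef_pos: [528.9, 381.6, 55.0]
ee_rot: [0.0, 0.355, 0.935, 0.0]
force: [-5.8, -5.0, 7.3]
grip_width: 0.16
grip_force: 31.1
t 1.9 pos [528.9 381.6  55. ] psi 0.845 j6 -0.40 grip 0.16 F [-5.8 -5.   7.3]
```

```bash
python3 -m jog '[[0,0,-0.003,0,0,-0.1,0],[0,0,0,0,0,-0.14,0],[0,0,0,0,0,-0.14,0],[0,0,0,0,0,-0.14,0],[0,0,0,0,0,-0.14,0]]'
python3 -m jog '[[0,0,0,0,0,-0.14,0],[0,0,0,0,0,-0.14,0],[0,0,0,0,0,-0.14,0],[0,0,0,0,0,-0.14,0],[0,0,0,0,0,-0.14,0]]'
python3 -m jog '[[0,0,0,0,0,-0.14,0],[0,0,0,0,0,-0.1,0],[0,0,0,0,0,0,0],[0,0,0,0,0,0,0]]'
python3 go.py
python3 -m jog '[[0,0,0,0,0,0,0.04],[0,0,0,0,0,0,0.05],[0,0,0,0,0,0,0.05],[0,0,-0.04,0,0,0,0.05],[0,0,-0.04,0,0,0,0.05]]'
python3 -m jog '[[0,0,-0.04,0,0,0,0.05],[0,0,-0.03,0,0,0,0.05],[0,0,0,0,0,0,0.05]]'
python3 go.py 498.7 -279.9 190 0.07
python3 - <<'E'
from h import *
p=pose(); im=cap('wrist','w2.png');a=cap('top','t2.png')
np.save('w2.npy',np.r_[p[0],p[1][None]])
cv2.imwrite('pics/t2c.png',cv2.resize(np.hstack([a[145:265,100:300,::-1],im[100:220,150:350,::-1]]),(800,240),interpolation=cv2.INTER_CUBIC))
E
```

```text
time_s: 2.35
eef_pos: [527.6, 378.8, 55.1]
ee_rot: [-0.003, 0.03, 1.0, -0.003]
force: [-6.9, -18.0, -3.1]
grip_width: 0.155
grip_force: 32.8
time_s: 2.85
eef_pos: [528.5, 375.8, 55.2]
ee_rot: [-0.004, -0.314, 0.949, -0.005]
force: [-2.9, -32.5, -0.8]
grip_width: 0.16
grip_force: 33.2
time_s: 3.25
eef_pos: [529.3, 375.0, 55.2]
ee_rot: [-0.005, -0.423, 0.906, -0.005]
force: [-1.6, -35.1, -1.1]
grip_width: 0.157
grip_force: 33.2
t 3.2 pos [529.3 375.   55.2] psi 2.444 j6 -2.00 grip 0.16 F [ -1.6 -35.1  -1.1]
time_s: 3.75
eef_pos: [528.4, 381.9, 136.4]
ee_rot: [-0.001, -0.424, 0.906, 0.0]
force: [-0.0, 0.0, 1.2]
grip_width: 0.587
grip_force: 0.0
time_s: 4.05
eef_pos: [530.2, 382.8, 211.3]
ee_rot: [0.005, -0.424, 0.906, 0.0]
force: [0.9, -0.0, -0.2]
grip_width: 0.585
grip_force: 0.0
t 4.0 pos [530.2 382.8 211.3] psi 2.446 j6 -2.00 grip 0.59 F [ 0.9 -0.  -0.2]
now-axes mm [ 529.  -400.5   18. ]
after-turn axes mm [-658.9  -77.7   21.3] rz 2.376
```

View pics/w2.png

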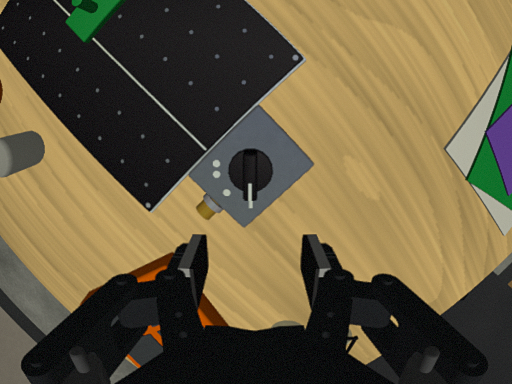

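Pointer now points at the off mark (250,205). The dots are clear of it, at (226,193) for the single dot and (217,163) for the double. Comparing bed points from this opposite view will cancel the camera bias.

```bash
python3 - <<'E'
from h import *
np.set_printoptions(precision=1,suppress=True)
p=pose()
print('knob',wplane([(250,170)],38,p),'bed corners',wplane([(300,58),(149,210)],25,p),'line end',wplane([(206,150)],25,p))
E
python3 -m jog '[[0,0,0,0,0,0.14,0.05],[0,0,0,0,0,0.14,0.05],[0,0,0,0,0,0.14,0.05],[0,0,0,0,0,0.14,0.05],[0,0,0,0,0,0.14,0.05]]'
python3 -m jog '[[0,0,0,0,0,0.14,0.05],[0,0,0,0,0,0.14,0.05],[0,0,0,0,0,0.14,0.05],[0,0,0,0,0,0.14,0.05],[0,0,0,0,0,0.14,0.05]]'
python3 -m jog '[[0,0,0,0,0,0.14,0.05],[0,0,0,0,0,0.14,0.05],[0,0,0,0,0,0.14,0.05],[0,0,0,0,0,0.14,0.05],[0,0,0,0,0,0.14,0.05]]'
python3 -m jog '[[-0.04,0,0,0,0,0.14,0.05],[-0.04,0,0,0,0,0.14,0.05],[-0.045,0,0,0,0,0,0.05],[-0.045,0,0,0,0,0,0.05],[0,0,0,0,0,0,0.05]]'
python3 go.py 510 140 200 0.07
python3 - <<'E'
from h import *
p=pose(); im=cap('wrist','w3.png')
E
```

```text
knob [[527.1 374.2  38. ]] bed corners [[412.4 317.3  25. ]
 [650.4 336.4  25. ]] line end [[551.  329.3  25. ]]
time_s: 4.65
eef_pos: [528.4, 381.5, 203.7]
ee_rot: [-0.001, -0.084, 0.996, -0.0]
force: [0.6, 0.4, -0.4]
grip_width: 0.585
grip_force: 0.0
time_s: 5.15
eef_pos: [528.4, 381.5, 203.7]
ee_rot: [-0.001, 0.263, 0.965, -0.001]
force: [0.6, 0.1, 0.4]
grip_width: 0.586
grip_force: 0.0
time_s: 5.65
eef_pos: [528.4, 381.5, 203.7]
ee_rot: [-0.001, 0.577, 0.816, -0.001]
force: [0.8, -0.3, -0.2]
grip_width: 0.579
grip_force: 0.0
time_s: 6.15
eef_pos: [556.6, 210.6, 204.1]
ee_rot: [-0.0, 0.685, 0.728, -0.001]
force: [0.1, 0.5, 0.4]
grip_width: 0.584
grip_force: 0.0
t 6.2 pos [556.6 210.6 204.1] psi 0.060 j6 0.11 grip 0.58 F [0.1 0.5 0.4]
now-axes mm [-67.6 -50.8   4.3]
after-turn axes mm [-67.1 -51.4   4.1] rz -0.01
```

View pics/w3.png

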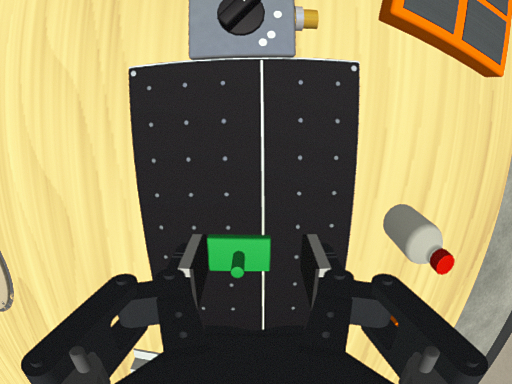

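```bash
python3 - <<'E'
from h import *
np.set_printoptions(precision=1,suppress=True)
p=pose(); im=cv2.imread('pics/w3.png'); hsv=cv2.cvtColor(im,cv2.COLOR_BGR2HSV)
L=wplane([(261.5,62),(262,140),(263,220),(263.5,325)],25,p);print(L, np.polyfit(L[:,1],L[:,0],1))
print('corners',wplane([(131,68),(358,64)],25,p))
g=cv2.inRange(hsv,(50,80,40),(85,255,255)); g[275:]=0;g=cv2.morphologyEx(g,cv2.MORPH_CLOSE,np.ones((5,5),np.uint8))
c=max(cv2.findContours(g,0,1)[0],key=cv2.contourArea);c=cv2.approxPolyDP(c,3,True)
print(c[:,0].tolist());print(wplane(c[:,0],37,p))
print('sprue',wplane([(237,272)],73,p))
E
python3 go.py 498.7 -279.9 150 -0.1
```

```text
[[555.3 330.4  25. ]
 [561.1 248.8  25. ]
 [568.5 158.9  25. ]
 [581.4   0.6  25. ]] [ -0.1 581.3]
corners [[414.7 323.   25. ]
 [657.6 340.2  25. ]]
[[206, 238], [209, 270], [231, 274], [269, 270], [269, 235], [209, 234]]
[[505.7 137.6  37. ]
 [509.   95.1  37. ]
 [535.3  91.8  37. ]
 [579.7 100.4  37. ]
 [575.8 146.3  37. ]
 [509.1 142.9  37. ]]
sprue [[543.4 118.4  73. ]]
t 6.2 pos [556.4 212.9 204.3] psi 0.062 j6 0.11 grip 0.59 F [-0.3  0.6  0.9]
now-axes mm [-488.3  -87.9   54.6]
after-turn axes mm [-496.1   -8.2   54.3] rz 0.162
```

```bash
python3 -m jog '[[-0.045,0,0,0,0,0.08,0.05],[-0.045,0,0,0,0,0.08,0.05],[-0.045,0,0,0,0,0,0.05],[-0.045,0,0,0,0,0,0.05],[-0.045,0,0,0,0,0,0.05]]'
python3 -m jog '[[-0.045,0,0,0,0,0,0.05],[-0.045,0,0,0,0,0,0.05],[-0.045,0,0,0,0,0,0.05],[-0.045,0,0,0,0,0,0.05],[-0.045,0,0,0,0,0,0.05]]'
python3 -m jog '[[-0.045,0,0,0,0,0,0.05],[-0.045,0,0,0,0,0,0.05],[-0.02,-0.02,0,0,0,0,0.05],[0,0,0,0,0,0,0.05],[0,0,0,0,0,0,0.05]]'
python3 go.py 498.7 -279.9 150 -0.1
python3 - <<'E'
from h import *
p=pose(); im=cap('wrist','w4.png'); cap('top','t4.png')
E
```

```text
time_s: 6.7
eef_pos: [545.5, -9.7, 204.5]
ee_rot: [-0.001, 0.739, 0.673, -0.0]
force: [0.8, -0.0, 0.5]
grip_width: 0.586
grip_force: 0.0
time_s: 7.2
eef_pos: [524.7, -233.9, 204.5]
ee_rot: [-0.001, 0.739, 0.673, 0.0]
force: [-0.1, 0.3, 0.1]
grip_width: 0.584
grip_force: 0.0
time_s: 7.7
eef_pos: [494.8, -340.0, 204.7]
ee_rot: [-0.001, 0.74, 0.673, 0.0]
force: [0.7, 0.7, -0.2]
grip_width: 0.581
grip_force: 0.0
t 7.7 pos [ 494.8 -340.   204.7] psi -0.095 j6 -0.70 grip 0.58 F [ 0.7  0.7 -0.2]
now-axes mm [60.2 -1.7 54.7]
after-turn axes mm [60.2 -2.1 54.7] rz 0.005
```

View pics/w4.png

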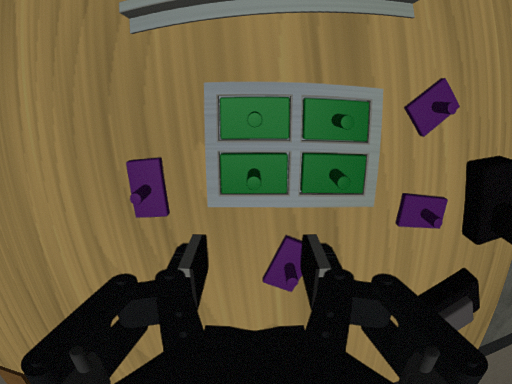

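Four green tiles in the fixture, sprue tops at about (255,120), (347,122), (254,182) and (345,183). Fixture corners are at (206,83), (382,90), (374,207) and (208,207).

```bash
python3 - <<'E'
from h import *
np.set_printoptions(precision=1,suppress=True)
p=pose()
C=wplane([(206,83),(382,90),(374,207),(208,207)],30,p);print(C,C.mean(0))
S=wplane([(255,120),(347,122),(254,182),(345,183)],66,p);print(S,S.mean(0))
E
python3 go.py 495 -281 45
```

```text
[[ 454.4 -239.5   30. ]
 [ 639.9 -258.1   30. ]
 [ 629.3 -390.6   30. ]
 [ 440.1 -372.2   30. ]] [ 540.9 -315.1   30. ]
[[ 500.6 -280.9   66. ]
 [ 586.  -288.5   66. ]
 [ 494.3 -338.7   66. ]
 [ 582.4 -347.5   66. ]] [ 540.8 -313.9   66. ]
t 7.8 pos [ 495.2 -339.5  205.1] psi -0.093 j6 -0.70 grip 0.58 F [ 0.5 -0.2 -0.3]
now-axes mm [ 58.1  -5.6 160.1]
```

```bash
python3 -m jog '[[0,0,0.045,0,0,0,0.04],[0,0,0.045,0,0,0,0.04],[0,0,0.045,0,0,0,0.04],[0,0,0.023,0,0,0,0.04],[0,0,0,0,0,0,0.04]]' 50
python3 go.py 494.3 -339.2 47
python3 -m jog '[[0,0,0,0,0,0,0],[0,0,0,0,0,0,0],[0,0,0,0,0,0,0],[0,0,-0.02,0,0,0,0],[0,0,-0.04,0,0,0,0]]'
python3 -m jog '[[0,0,-0.04,0,0,-0.085,0],[0,0,-0.03,0,0,-0.085,0],[0.04,0,0,0,0,0,0],[0.04,0,0,0,0,0,0],[0.04,0,0,0,0,0,0]]'
python3 -m jog '[[0.045,0,0,0,0,0,0],[0.045,0,0,0,0,0,0],[0.045,0,0,0,0,0,0],[0.04,0,0,0,0,0,0],[0,0,0,0,0,0,0]]'
python3 go.py 544.4 8.5 56 0.075
```

```text
time_s: 8.3
eef_pos: [493.7, -338.5, 44.2]
ee_rot: [-0.003, 0.739, 0.673, -0.0]
force: [-0.3, -0.7, 0.5]
grip_width: 0.472
grip_force: 0.0
t 8.3 pos [ 493.7 -338.5   44.2] psi -0.093 j6 -0.70 grip 0.47 F [-0.3 -0.7  0.5]
now-axes mm [-0.7  0.6 -2.8]
time_s: 8.8
eef_pos: [493.3, -340.0, 106.5]
ee_rot: [-0.002, 0.74, 0.673, -0.0]
force: [1.4, 0.2, -0.2]
grip_width: 0.142
grip_force: 48.8
time_s: 9.3
eef_pos: [485.0, -220.0, 178.4]
ee_rot: [0.001, 0.68, 0.733, 0.0]
force: [0.5, -0.3, 0.3]
grip_width: 0.147
grip_force: 48.9
time_s: 9.8
eef_pos: [471.6, -43.1, 178.4]
ee_rot: [0.0, 0.678, 0.735, 0.0]
force: [0.4, 0.1, 0.1]
grip_width: 0.143
grip_force: 48.9
t 9.8 pos [471.6 -43.1 178.4] psi 0.079 j6 -0.42 grip 0.14 F [0.4 0.1 0.1]
now-axes mm [ 45.6  76.6 122.5]
after-turn axes mm [ 46.   76.5 122.4] rz 0.004
```

```bash
python3 -m jog '[[0.023,0.038,0.03,0,0,0,0],[0.023,0.038,0.04,0,0,0,0],[0,0,0.035,0,0,0,0],[0,0,0.012,0,0,0,0],[0,0,0,0,0,0,0]]'
python3 go.py 544.4 8.5 55 0.075
python3 -m jog '[[0,0,0.004,0,0,0,0],[0,0,0,0,0,0,0]]'
python3 go.py 544.4 8.5 55 0.075
```

```text
time_s: 10.3
eef_pos: [535.5, -1.7, 68.4]
ee_rot: [-0.001, 0.68, 0.733, -0.001]
force: [1.4, -0.3, -0.5]
grip_width: 0.149
grip_force: 49.1
t 10.3 pos [535.5  -1.7  68.4] psi 0.074 j6 -0.30 grip 0.15 F [ 1.4 -0.3 -0.5]
now-axes mm [ 9.5  9.7 13.4]
after-turn axes mm [ 9.5  9.7 13.4] rz -0.001
time_s: 10.5
eef_pos: [536.7, -1.8, 66.4]
ee_rot: [0.001, 0.68, 0.733, 0.001]
force: [0.3, 0.0, -0.7]
grip_width: 0.145
grip_force: 49.1
t 10.5 pos [536.7  -1.8  66.4] psi 0.074 j6 -0.30 grip 0.15 F [ 0.3  0.  -0.7]
now-axes mm [ 9.7  8.4 11.4]
after-turn axes mm [ 9.7  8.5 11.4] rz -0.001
```

```bash
python3 -m jog '[[0.01,0.008,0.004,0,0,0,0],[0,0,0.005,0,0,0,0],[0,0,0,0,0,0,0]]'
python3 go.py 544.4 8.5 55 0.075
python3 -m jog '[[0,0,0.001,0,0,0,0],[0,0,0.001,0,0,0,0],[0,0,0.001,0,0,0,0],[0,0,0,0,0,0,0]]'
```

```text
time_s: 10.8
eef_pos: [544.3, 10.0, 56.6]
ee_rot: [0.001, 0.68, 0.733, 0.001]
force: [0.3, 3.0, 2.9]
grip_width: 0.148
grip_force: 49.5
t 10.8 pos [544.3  10.   56.6] psi 0.076 j6 -0.27 grip 0.15 F [0.3 3.  2.9]
now-axes mm [-1.5 -0.   1.6]
after-turn axes mm [-1.5 -0.   1.6] rz 0.001
time_s: 11.2
eef_pos: [544.4, 10.0, 56.4]
ee_rot: [0.001, 0.68, 0.733, 0.001]
force: [-10.9, 5.1, 32.1]
grip_width: 0.147
grip_force: 52.6
```

```bash
python3 -m jog '[[0,0,-0.003,0,0,0,0],[0,0,0,0,0,0,0.02],[0,0,0,0,0,0,0.04],[0,0,0,0,0,0,0.04],[0,0,-0.04,0,0,0,0.04]]'
python3 -m jog '[[-0.04,0,-0.04,0,0,0.087,0.04],[-0.045,0,-0.04,0,0,0.087,0.04],[-0.045,0,0,0,0,0,0.04],[-0.045,0,0,0,0,0,0.04],[-0.045,0,0,0,0,0,0.04]]'
python3 -m jog '[[-0.04,0,0,0,0,0,0.04],[-0.04,0.0,0,0,0,0,0.04],[0,0,0,0,0,0,0.04]]'
python3 go.py 500.1 -280.4 47 -0.097
```

```text
time_s: 11.7
eef_pos: [540.8, 9.7, 92.1]
ee_rot: [-0.004, 0.68, 0.733, -0.003]
force: [0.6, -0.1, 0.6]
grip_width: 0.471
grip_force: 0.0
time_s: 12.2
eef_pos: [531.8, -199.3, 164.5]
ee_rot: [-0.0, 0.741, 0.671, -0.0]
force: [0.2, -0.0, -0.3]
grip_width: 0.468
grip_force: 0.0
time_s: 12.5
eef_pos: [523.3, -281.5, 163.8]
ee_rot: [0.0, 0.743, 0.67, -0.0]
force: [0.2, 0.9, -0.6]
grip_width: 0.465
grip_force: 0.0
t 12.5 pos [ 523.3 -281.5  163.8] psi -0.104 j6 -0.59 grip 0.46 F [ 0.2  0.9 -0.6]
now-axes mm [ -1.2 -23.1 116.9]
after-turn axes mm [ -1.1 -23.2 116.8] rz -0.007
```

```bash
python3 -m jog '[[-0.001,-0.023,0.03,0,0,0,0.04],[0,0,0.04,0,0,0,0.04],[0,0,0.035,0,0,0,0.04],[0,0,0.012,0,0,0,0.04],[0,0,0,0,0,0,0.04]]' 50
python3 go.py 500.1 -280.4 47
python3 -m jog '[[0,0,0,0,0,0,0],[0,0,0,0,0,0,0],[0,0,0,0,0,0,0],[0,0,-0.02,0,0,0,0],[0,0,-0.04,0,0,0,0]]'
python3 -m jog '[[0,0,-0.04,0,0,-0.087,0],[0,0,-0.03,0,0,-0.087,0],[0.04,0,0,0,0,0,0],[0.04,0,0,0,0,0,0],[0.045,0,0,0,0,0,0]]'
python3 -m jog '[[0.045,0,0,0,0,0,0],[0.045,0,0,0,0,0,0],[0.045,0.02,0,0,0,0,0],[0.04,0.03,0,0,0,0,0],[0,0,0,0,0,0,0]]'
python3 go.py 540.3 62.3 57 0.075
```

```text
time_s: 13.0
eef_pos: [501.0, -275.2, 46.4]
ee_rot: [-0.001, 0.741, 0.671, -0.0]
force: [-0.2, -0.6, 0.2]
grip_width: 0.463
grip_force: 0.0
t 13.0 pos [ 501.  -275.2   46.4] psi -0.099 j6 -0.61 grip 0.46 F [-0.2 -0.6  0.2]
now-axes mm [-5.3 -0.4 -0.6]
time_s: 13.5
eef_pos: [500.4, -275.1, 106.9]
ee_rot: [-0.002, 0.741, 0.671, -0.0]
force: [0.5, -0.3, 0.1]
grip_width: 0.147
grip_force: 48.8
time_s: 14.0
eef_pos: [491.8, -150.3, 178.6]
ee_rot: [0.001, 0.681, 0.733, 0.0]
force: [0.1, 0.5, -1.3]
grip_width: 0.146
grip_force: 48.8
time_s: 14.5
eef_pos: [530.3, 31.3, 178.6]
ee_rot: [0.001, 0.678, 0.735, 0.001]
force: [-0.5, -0.6, -0.9]
grip_width: 0.144
grip_force: 49.1
t 14.5 pos [530.3  31.3 178.6] psi 0.080 j6 -0.24 grip 0.14 F [-0.5 -0.6 -0.9]
now-axes mm [ 30.   12.  121.6]
after-turn axes mm [ 30.1  12.2 121.6] rz 0.005
```

```bash
python3 -m jog '[[0.035,0.012,0.03,0,0,0.005,0],[0,0,0.04,0,0,0,0],[0,0,0.035,0,0,0,0],[0,0,0.01,0,0,0,0],[0,0,0,0,0,0,0]]'
python3 go.py 540.3 67 57 0.075
```

```text
time_s: 15.0
eef_pos: [537.9, 62.4, 62.5]
ee_rot: [-0.0, 0.682, 0.731, -0.0]
force: [0.7, -0.8, 0.4]
grip_width: 0.146
grip_force: 49.1
t 15.0 pos [537.9  62.4  62.5] psi 0.070 j6 -0.17 grip 0.15 F [ 0.7 -0.8  0.4]
now-axes mm [4.5 2.8 5.5]
after-turn axes mm [4.4 2.8 5.5] rz -0.005
```

```bash
python3 -m jog '[[0.005,0.002,0.003,0,0,-0.004,0],[0,0,0.003,0,0,0,0],[0,0,0,0,0,0,0]]'
python3 go.py 540.3 67 57 0.075
python3 -m jog '[[0,0,0,0,0,0,0],[0,0,0,0,0,0,0.02],[0,0,0,0,0,0,0.04],[0,0,0,0,0,0,0.04],[0,0,-0.04,0,0,0,0.04]]'
python3 -m jog '[[-0.04,0,-0.04,0,0,0.087,0.04],[-0.045,0,-0.04,0,0,0.087,0.04],[-0.045,0,0,0,0,0,0.04],[-0.045,0,0,0,0,0,0.04],[-0.045,0,0,0,0,0,0.04]]'
python3 -m jog '[[-0.045,0.01,0,0,0,0,0.04],[-0.045,0.01,0,0,0,0,0.04],[-0.035,0.03,0,0,0,0,0.04],[0,0,0,0,0,0,0.04]]'
python3 go.py 586.7 -288.8 47 -0.097
```

```text
time_s: 15.3
eef_pos: [540.1, 67.9, 57.4]
ee_rot: [0.001, 0.68, 0.733, 0.0]
force: [0.6, 0.3, -1.1]
grip_width: 0.142
grip_force: 49.1
t 15.3 pos [540.1  67.9  57.4] psi 0.074 j6 -0.16 grip 0.14 F [ 0.6  0.3 -1.1]
now-axes mm [-1.   0.1  0.4]
after-turn axes mm [-1.   0.1  0.4] rz -0.001
time_s: 15.8
eef_pos: [537.3, 68.0, 93.2]
ee_rot: [-0.004, 0.681, 0.733, -0.003]
force: [-0.8, -0.6, -0.3]
grip_width: 0.47
grip_force: 0.0
time_s: 16.3
eef_pos: [528.0, -140.7, 165.6]
ee_rot: [0.0, 0.742, 0.671, 0.0]
force: [0.8, 0.5, 0.1]
grip_width: 0.468
grip_force: 0.0
time_s: 16.7
eef_pos: [566.5, -272.8, 164.1]
ee_rot: [0.001, 0.743, 0.669, -0.0]
force: [0.3, 0.8, -0.5]
grip_width: 0.465
grip_force: 0.0
t 16.7 pos [ 566.5 -272.8  164.1] psi -0.104 j6 -0.53 grip 0.47 F [ 0.3  0.8 -0.5]
now-axes mm [-13.7  21.6 117.1]
after-turn axes mm [-13.9  21.6 117.1] rz -0.007
```

```bash
python3 -m jog '[[-0.014,0.022,0.03,0,0,0,0.04],[0,0,0.04,0,0,0,0.04],[0,0,0.035,0,0,0,0.04],[0,0,0.012,0,0,0,0.04],[0,0,0,0,0,0,0.04]]' 50
python3 go.py 586.7 -288.8 47
python3 -m jog '[[0,0,0,0,0,0,0],[0,0,0,0,0,0,0],[0,0,0,0,0,0,0],[0,0,-0.02,0,0,0,0],[0,0,-0.04,0,0,0,0]]'
python3 go.py
python3 -m jog '[[0,0,-0.04,0,0,-0.087,0],[0,0,-0.03,0,0,-0.087,0],[0.04,0,0,0,0,0,0],[0.04,0,0,0,0,0,0],[0.045,0,0,0,0,0,0]]'
python3 -m jog '[[0.045,0,0,0,0,0,0],[0.045,0,0,0,0,0,0],[0.045,0,0,0,0,0,0],[0.045,0,0,0,0,0,0],[0.045,0,0,0,0,0,0]]'
python3 -m jog '[[0.04,-0.01,0,0,0,0,0],[0.04,-0.01,0,0,0,0,0],[0,0,0,0,0,0,0]]'
python3 go.py 532.2 170 57 0.075
```

```text
time_s: 17.2
eef_pos: [585.6, -283.8, 47.1]
ee_rot: [-0.001, 0.741, 0.671, -0.0]
force: [0.0, 0.6, -0.8]
grip_width: 0.472
grip_force: 0.0
t 17.2 pos [ 585.6 -283.8   47.1] psi -0.100 j6 -0.53 grip 0.47 F [ 0.   0.6 -0.8]
now-axes mm [-4.9  1.6  0.1]
time_s: 17.7
eef_pos: [585.0, -283.7, 106.9]
ee_rot: [-0.002, 0.742, 0.671, -0.001]
force: [1.4, -0.3, -0.9]
grip_width: 0.142
grip_force: 49.1
t 17.7 pos [ 585.  -283.7  106.9] psi -0.100 j6 -0.53 grip 0.14 F [ 1.4 -0.3 -0.9]
time_s: 18.2
eef_pos: [576.6, -159.0, 179.1]
ee_rot: [0.001, 0.681, 0.732, 0.0]
force: [1.3, 1.6, -0.9]
grip_width: 0.142
grip_force: 49.2
time_s: 18.7
eef_pos: [559.9, 66.3, 179.2]
ee_rot: [0.001, 0.681, 0.733, 0.0]
force: [0.9, -0.3, -0.5]
grip_width: 0.143
grip_force: 49.2
time_s: 19.0
eef_pos: [532.8, 146.8, 179.1]
ee_rot: [-0.0, 0.679, 0.734, 0.001]
force: [0.1, 0.1, 0.5]
grip_width: 0.144
grip_force: 49.1
t 19.0 pos [532.8 146.8 179.1] psi 0.079 j6 -0.02 grip 0.14 F [0.1 0.1 0.5]
now-axes mm [ 23.1   1.1 122.2]
after-turn axes mm [ 23.2   1.1 122.1] rz 0.004
```

```bash
python3 -m jog '[[0.03,0.001,0.03,0,0,0.003,0],[0,0,0.04,0,0,0,0],[0,0,0.035,0,0,0,0],[0,0,0.01,0,0,0,0],[0,0,0,0,0,0,0]]'
python3 go.py 532.2 175 57 0.075
```

```text
time_s: 19.5
eef_pos: [533.1, 172.4, 63.0]
ee_rot: [-0.0, 0.682, 0.732, -0.001]
force: [-0.3, 0.2, -0.8]
grip_width: 0.142
grip_force: 49.1
t 19.5 pos [533.1 172.4  63. ] psi 0.071 j6 0.03 grip 0.14 F [-0.3  0.2 -0.8]
now-axes mm [ 2.7 -0.8  6. ]
after-turn axes mm [ 2.7 -0.7  6. ] rz -0.004
```

```bash
python3 -m jog '[[0.002,-0.001,0.003,0,0,-0.003,0],[0,0,0.003,0,0,0,0],[0,0,0,0,0,0,0]]'
python3 go.py 532.2 175 57 0.075
python3 -m jog '[[0,0,0,0,0,0,0],[0,0,0,0,0,0,0.02],[0,0,0,0,0,0,0.04],[0,0,0,0,0,0,0.04],[0,0,-0.04,0,0,0,0.04]]'
python3 -m jog '[[-0.04,0,-0.04,0,0,0.087,0.04],[-0.045,0,-0.04,0,0,0.087,0.04],[-0.045,0,0,0,0,0,0.04],[-0.045,0,0,0,0,0,0.04],[-0.045,0,0,0,0,0,0.04]]'
python3 -m jog '[[-0.045,0,0,0,0,0,0.04],[-0.045,0,0,0,0,0,0.04],[-0.045,0,0,0,0,0,0.04],[-0.045,0,0,0,0,0,0.04],[-0.045,0,0,0,0,0,0.04]]'
python3 -m jog '[[-0.035,0.03,0,0,0,0,0.04],[-0.035,0.03,0,0,0,0,0.04],[0,0,0,0,0,0,0.04],[0,0,0,0,0,0,0.04]]'
python3 go.py 580.9 -347.6 47 -0.097
```

```text
time_s: 19.8
eef_pos: [532.4, 174.7, 57.9]
ee_rot: [0.0, 0.68, 0.733, 0.001]
force: [0.1, -0.4, -1.4]
grip_width: 0.143
grip_force: 49.1
t 19.8 pos [532.4 174.7  57.9] psi 0.074 j6 0.03 grip 0.14 F [ 0.1 -0.4 -1.4]
now-axes mm [ 0.3 -0.2  0.9]
after-turn axes mm [ 0.3 -0.2  0.9] rz -0.001
time_s: 20.3
eef_pos: [529.6, 174.3, 93.6]
ee_rot: [-0.003, 0.681, 0.733, -0.003]
force: [0.4, 0.7, 0.5]
grip_width: 0.463
grip_force: 0.0
time_s: 20.8
eef_pos: [520.3, -33.9, 166.1]
ee_rot: [0.0, 0.741, 0.671, 0.0]
force: [1.1, 0.9, -0.5]
grip_width: 0.473
grip_force: 0.0
time_s: 21.3
eef_pos: [497.8, -257.9, 165.9]
ee_rot: [0.0, 0.742, 0.671, 0.0]
force: [1.2, 0.1, -0.5]
grip_width: 0.472
grip_force: 0.0
time_s: 21.7
eef_pos: [550.8, -331.9, 164.8]
ee_rot: [-0.001, 0.742, 0.671, -0.0]
force: [0.1, -0.0, 0.1]
grip_width: 0.47
grip_force: 0.0
t 21.7 pos [ 550.8 -331.9  164.8] psi -0.101 j6 -0.62 grip 0.47 F [ 0.1 -0.   0.1]
now-axes mm [-12.7  31.7 117.8]
after-turn axes mm [-12.7  31.5 117.8] rz -0.004
```

```bash
python3 -m jog '[[-0.013,0.032,0.01,0,0,0,0.04],[0,0,0.035,0,0,0,0.04],[0,0,0.04,0,0,0,0.04],[0,0,0.02,0,0,0,0.04],[0,0,0,0,0,0,0.04]]' 50
python3 go.py 580.9 -347.6 47
```

```text
time_s: 22.2
eef_pos: [580.0, -345.7, 58.1]
ee_rot: [-0.003, 0.741, 0.671, -0.0]
force: [0.1, -0.2, -0.1]
grip_width: 0.468
grip_force: 0.0
t 22.2 pos [ 580.  -345.7   58.1] psi -0.099 j6 -0.61 grip 0.47 F [ 0.1 -0.2 -0.1]
now-axes mm [-1.8  1.1 11.1]
```

```bash
python3 -m jog '[[-0.002,0.001,0.011,0,0,0,0.04],[0,0,0,0,0,0,0.04],[0,0,0,0,0,0,0],[0,0,0,0,0,0,0],[0,0,0,0,0,0,0]]' 50
python3 go.py 580.9 -347.6 47
python3 -m jog '[[0,0,-0.02,0,0,0,0],[0,0,-0.04,0,0,0,0],[0,0,-0.04,0,0,-0.087,0],[0.02,0,-0.03,0,0,-0.087,0],[0.04,0,0,0,0,0,0]]'
python3 -m jog '[[0.045,0,0,0,0,0,0],[0.045,0,0,0,0,0,0],[0.045,0,0,0,0,0,0],[0.045,0,0,0,0,0,0],[0.045,0,0,0,0,0,0]]'
python3 -m jog '[[0.045,0,0,0,0,0,0],[0.045,0,0,0,0,0,0],[0.045,0,0,0,0,0,0],[0.04,-0.01,0,0,0,0,0],[0,0,0,0,0,0,0]]'
python3 go.py 528.2 224 57 0.075
```

```text
time_s: 22.7
eef_pos: [582.3, -350.3, 51.0]
ee_rot: [0.001, 0.742, 0.671, -0.0]
force: [-3.3, 0.3, 6.2]
grip_width: 0.137
grip_force: 48.9
t 22.7 pos [ 582.3 -350.3   51. ] psi -0.100 j6 -0.61 grip 0.14 F [-3.3  0.3  6.2]
now-axes mm [ 2.6 -1.7  4. ]
time_s: 23.2
eef_pos: [580.7, -292.2, 184.6]
ee_rot: [0.005, 0.681, 0.733, 0.0]
force: [0.9, -0.4, -0.8]
grip_width: 0.141
grip_force: 48.9
time_s: 23.7
eef_pos: [562.6, -63.9, 180.1]
ee_rot: [0.0, 0.681, 0.733, 0.0]
force: [1.6, 0.1, -0.3]
grip_width: 0.146
grip_force: 48.8
time_s: 24.2
eef_pos: [538.6, 112.3, 180.0]
ee_rot: [-0.0, 0.679, 0.734, 0.0]
force: [1.1, -0.9, -0.4]
grip_width: 0.147
grip_force: 48.9
t 24.2 pos [538.6 112.3 180. ] psi 0.079 j6 -0.09 grip 0.15 F [ 1.1 -0.9 -0.4]
now-axes mm [112.   -1.6 123.2]
after-turn axes mm [112.2  -2.  123. ] rz 0.004
```

```bash
python3 -m jog '[[0.038,0,0,0,0,0.003,0],[0.038,0,0,0,0,0,0],[0.038,0,0.03,0,0,0,0],[0,0,0.04,0,0,0,0],[0,0,0.03,0,0,0,0]]'
python3 -m jog '[[0,0,0.01,0,0,0,0],[0,0,0,0,0,0,0]]'
python3 go.py 528.2 224 58 0.075
```

```text
time_s: 24.7
eef_pos: [531.2, 222.4, 77.9]
ee_rot: [-0.0, 0.681, 0.732, -0.0]
force: [0.5, 0.7, -0.6]
grip_width: 0.147
grip_force: 48.9
time_s: 24.9
eef_pos: [531.8, 221.3, 69.2]
ee_rot: [-0.0, 0.682, 0.732, -0.001]
force: [-0.2, 0.2, -0.3]
grip_width: 0.144
grip_force: 48.9
t 24.9 pos [531.8 221.3  69.2] psi 0.070 j6 0.12 grip 0.14 F [-0.2  0.2 -0.3]
now-axes mm [ 2.9 -3.4 11.2]
after-turn axes mm [ 2.9 -3.4 11.2] rz -0.005
```

Place it, retreat up, then check the whole bed from above.

```bash
python3 -m jog '[[0.002,-0.003,0.006,0,0,-0.004,0],[0,0,0.004,0,0,0,0],[0,0,0.001,0,0,0,0],[0,0,0,0,0,0,0]]'
python3 go.py
python3 -m jog '[[0,0,0,0,0,0,0.02],[0,0,0,0,0,0,0.04],[0,0,0,0,0,0,0.04],[0,0,-0.04,0,0,0,0.04],[0,0,-0.04,0,0,0,0.04]]'
python3 -m jog '[[-0.045,-0.02,-0.04,0,0,0,0.04],[-0.045,-0.03,-0.04,0,0,0,0.04],[-0.045,-0.03,0,0,0,0,0.04],[-0.045,-0.03,0,0,0,0,0.04],[-0.045,-0.02,0,0,0,0,0.04]]'
python3 -m jog '[[-0.045,0,0,0,0,0,0.05],[-0.045,0,0,0,0,0,0.05],[-0.03,0,0,0,0,0,0.05],[0,0,0,0,0,0,0.05],[0,0,0,0,0,0,0.05]]'
python3 go.py
python3 - <<'E'
from h import *
p=pose(); im=cap('wrist','w5.png');a=cap('top','t5.png')
cv2.imwrite('pics/v5.png',np.vstack([im[:,:,::-1],cv2.resize(a[140:265,100:300,::-1],(512,320),interpolation=cv2.INTER_CUBIC)])[:600])
E
```

```text
time_s: 25.3
eef_pos: [528.9, 223.6, 59.2]
ee_rot: [0.0, 0.68, 0.733, 0.0]
force: [0.8, -0.8, -0.9]
grip_width: 0.145
grip_force: 48.9
t 25.3 pos [528.9 223.6  59.2] psi 0.075 j6 0.12 grip 0.14 F [ 0.8 -0.8 -0.9]
time_s: 25.8
eef_pos: [528.2, 223.4, 139.2]
ee_rot: [-0.001, 0.68, 0.733, -0.001]
force: [1.0, -0.3, -0.1]
grip_width: 0.472
grip_force: 0.0
time_s: 26.3
eef_pos: [428.7, 17.5, 200.3]
ee_rot: [0.0, 0.68, 0.733, 0.0]
force: [1.3, -0.9, 1.3]
grip_width: 0.472
grip_force: 0.0
time_s: 26.8
eef_pos: [439.1, -101.3, 200.0]
ee_rot: [-0.0, 0.681, 0.733, 0.0]
force: [-0.1, 0.5, 0.7]
grip_width: 0.586
grip_force: 0.0
t 26.8 pos [ 439.1 -101.3  200. ] psi 0.074 j6 -0.56 grip 0.59 F [-0.1  0.5  0.7]
```

View pics/v5.png

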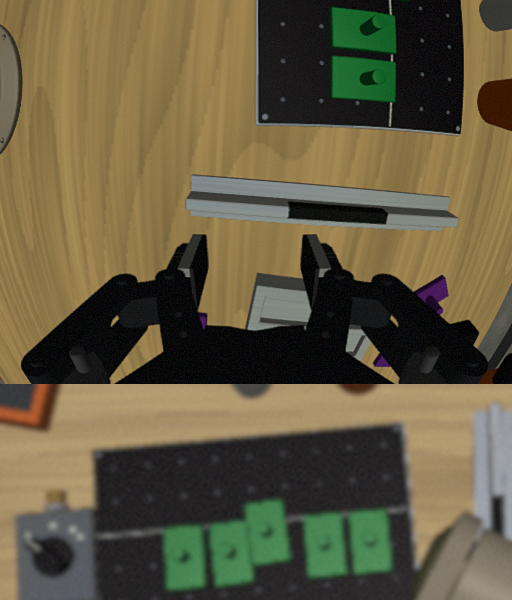

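Five tiles on the bed. The original one, crop (267,532), has been knocked away and left against its neighbour at (231,551). I'll measure and re-space it before pushing.

```bash
cat > tiles.py <<'E'
import sys; from h import *
np.set_printoptions(precision=3,suppress=True)
a=cv2.imread('pics/'+sys.argv[1]); hsv=cv2.cvtColor(a,cv2.COLOR_BGR2HSV)
g=cv2.inRange(hsv,(50,80,40),(85,255,255)); g[:150]=0; g[250:]=0; g[:,:140]=0; g[:,270:]=0
it=int(sys.argv[2]) if len(sys.argv)>2 else 3
g2=cv2.erode(cv2.resize(g,None,fx=4,fy=4),np.ones((3,3),np.uint8),iterations=it)
B=np.array([546,147]);th=.075;Rb=np.array([[np.cos(th),np.sin(th)],[-np.sin(th),np.cos(th)]])
for c in cv2.findContours(g2,0,1)[0]:
    if cv2.contourArea(c)<1000: continue
    P=plane('top',(c[:,0]+.5)/4-.5,37)[:,:2].astype(np.float32)
    (x,y),(w,h),an=cv2.minAreaRect(P)
    if w<h: an-=90
    print('world',round(x,1),round(y,1),'size',round(w),round(h),'yaw',round(np.radians(an),3),'bed',(Rb@(np.array([x,y])-B)).round(1))
E
python3 tiles.py t5.png 5
python3 - <<'E'
from h import *
np.set_printoptions(precision=1,suppress=True)
p=pose()
print('se rib top',wplane([(193,192),(448,208)],36,p),'slot',wplane([(288,212),(387,217)],36,p))
print('se blade edges', wplane([(192,176),(448,198)],6,p),wplane([(187,207),(456,226)],6,p))
print('line',wplane([(391,110)],25,p))
E
```

```text
world 539.9 37.5 size 74 100 yaw -1.511 bed [ -14.3 -108.7]
world 536.5 178.3 size 89 152 yaw -1.341 bed [-7.1 32. ]
se rib top [[ 375.3 -122.    36. ]
 [ 681.3 -119.4   36. ]] slot [[ 477.3 -136.6   36. ]
 [ 594.1 -135.3   36. ]]
se blade edges [[ 367.9 -112.7    6. ]
 [ 701.9 -114.8    6. ]] [[ 362.4 -151.     6. ]
 [ 731.7 -155.     6. ]]
line [[581.6 -15.6  25. ]]
```

```bash
python3 - <<'E'
from h import *
np.set_printoptions(precision=1,suppress=True)
f=lambda L:[(100+x/2.56,140+(y-384)/2.56) for x,y in L]
print(plane('top',f([(183,556),(231,551),(267,532),(324,545),(371,541)]),73))
c=plane('top',f([(245,504),(281,500),(290,560),(254,566)]),37);print(c,c.mean(0),'yaw',np.arctan2(*(c[0]-c[3]+c[1]-c[2])[[1,0]]))
E
python3 go.py 557 133 150
```

```text
[[522.4 218.   73. ]
 [527.1 164.6  73. ]
 [547.9 124.5  73. ]
 [532.1  60.6  73. ]
 [535.7   7.8  73. ]]
[[586.7 155.2  37. ]
 [590.8 113.3  37. ]
 [520.1 102.7  37. ]
 [513.8 144.2  37. ]] [552.9 128.8  37. ] yaw 0.14896685750389363
t 26.9 pos [ 439.2 -100.3  200. ] psi 0.076 j6 -0.56 grip 0.59 F [-0.9  0.4  0.2]
now-axes mm [223.7 135.2  50.1]
```

```bash
python3 -m jog '[[0.045,0.027,0,0,0,0,0.045],[0.045,0.027,0,0,0,0,0.045],[0.045,0.027,0,0,0,0,0.045],[0.045,0.027,0,0,0,0,0.045],[0.045,0.027,0,0,0,-0.07,0.045]]'
python3 -m jog '[[0,0,0.04,0,0,0,0.045],[0,0,0.02,0,0,0,0.045],[0,0,0,0,0,0,0.045]]'
python3 go.py 555 129 56 0.15
python3 - <<'E'
from h import *
p=pose(); im=cap('wrist','w6.png'); print(wproj([[555,129,73]],p))
E
```

```text
time_s: 27.4
eef_pos: [551.5, 125.7, 200.2]
ee_rot: [0.0, 0.653, 0.757, 0.0]
force: [1.3, -1.7, -0.0]
grip_width: 0.527
grip_force: 0.0
time_s: 27.7
eef_pos: [549.6, 123.7, 137.4]
ee_rot: [-0.002, 0.653, 0.757, -0.002]
force: [-0.0, 0.7, 0.4]
grip_width: 0.527
grip_force: 0.0
t 27.7 pos [549.6 123.7 137.4] psi 0.147 j6 -0.13 grip 0.53 F [-0.   0.7  0.4]
now-axes mm [ 4.3  6.6 81.3]
after-turn axes mm [ 4.4  6.1 81.4] rz -0.003
[[264.71355672 205.5641237 ]]
```

View pics/w6.png

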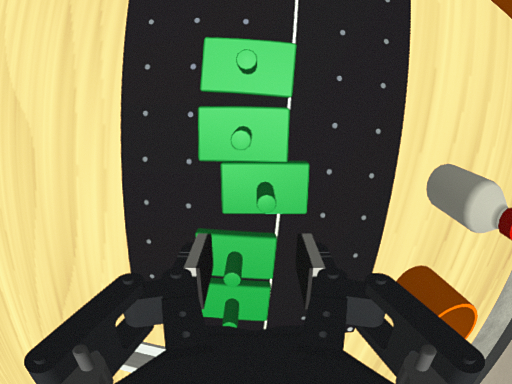

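The sprue top shows at (266,200), against (265,206) predicted, and the tile lies flat just touching its left neighbour. Descending on it now.

```bash
python3 -m jog '[[0.006,0.006,0.03,0,0,0,0.045],[0,0,0.03,0,0,0,0.045],[0,0,0.02,0,0,0,0.045],[0,0,0,0,0,0,0.045]]' 50
python3 go.py 556 131 56
python3 -m jog '[[0,0,0,0,0,0,0],[0,0,0,0,0,0,0],[0,0,0,0,0,0,0],[0,0,-0.02,0,0,0,0],[0,0,-0.01,0,0,0,0]]'
python3 -m jog '[[-0.012,-0.019,0,0,0,0.075,0],[0,0,0,0,0,0,0],[0,0,0,0,0,0,0]]'
python3 go.py 536 117 57 0.075
```

```text
time_s: 28.15
eef_pos: [555.9, 129.3, 59.3]
ee_rot: [-0.001, 0.654, 0.757, -0.001]
force: [0.1, 0.1, 1.3]
grip_width: 0.526
grip_force: 0.0
t 28.1 pos [555.9 129.3  59.3] psi 0.145 j6 -0.12 grip 0.53 F [0.1 0.1 1.3]
now-axes mm [1.7 0.4 3.3]
time_s: 28.65
eef_pos: [557.4, 129.1, 92.3]
ee_rot: [0.001, 0.654, 0.756, 0.001]
force: [0.1, 0.7, -0.6]
grip_width: 0.138
grip_force: 48.8
time_s: 28.95
eef_pos: [539.8, 114.4, 90.6]
ee_rot: [0.0, 0.682, 0.732, 0.0]
force: [-0.3, 0.2, -0.3]
grip_width: 0.142
grip_force: 49.0
t 28.9 pos [539.8 114.4  90.6] psi 0.070 j6 -0.07 grip 0.14 F [-0.3  0.2 -0.3]
now-axes mm [ 2.8 -3.7 33.6]
after-turn axes mm [ 2.8 -3.6 33.6] rz -0.005
```

```bash
python3 -m jog '[[0.003,-0.004,0.015,0,0,-0.005,0],[0,0,0.013,0,0,0,0],[0,0,0.002,0,0,0,0],[0,0,0,0,0,0,0]]'
python3 go.py 536 117 60 0.075
python3 -m jog '[[0,0,0.001,0,0,0,0],[0,0,0,0,0,0,0.02],[0,0,0,0,0,0,0.04],[0,0,0,0,0,0,0.04],[0,0,-0.04,0,0,0,0.04]]'
python3 -m jog '[[0,0,-0.04,0,0,-0.14,0.06],[0,0,-0.04,0,0,-0.14,0.06],[-0.04,0,0,0,0,-0.14,0.06],[-0.04,0,0,0,0,-0.14,0.06],[-0.04,0,0,0,0,-0.14,0.06]]'
python3 -m jog '[[0,-0.03,0,0,0,-0.14,0.06],[0,-0.04,0,0,0,-0.14,0.06],[0,-0.04,0,0,0,-0.14,0.06],[0,-0.04,0,0,0,-0.14,0.06],[0,-0.04,0,0,0,-0.14,0.06]]'
python3 -m jog '[[0,0,0,0,0,-0.1,0.06],[0,0,0,0,0,0,0.06]]'
python3 go.py 536 -136 150 1.571
```

```text
time_s: 29.35
eef_pos: [535.5, 117.5, 60.5]
ee_rot: [-0.0, 0.68, 0.733, -0.0]
force: [-5.4, -0.5, 9.8]
grip_width: 0.141
grip_force: 52.9
t 29.4 pos [535.5 117.5  60.5] psi 0.076 j6 -0.07 grip 0.14 F [-5.4 -0.5  9.8]
now-axes mm [-0.6  0.5  0.5]
after-turn axes mm [-0.6  0.5  0.5] rz 0.001
time_s: 29.85
eef_pos: [532.8, 117.1, 95.1]
ee_rot: [-0.004, 0.68, 0.733, -0.003]
force: [0.9, 0.2, 0.3]
grip_width: 0.467
grip_force: 0.0
time_s: 30.35
eef_pos: [592.3, 10.9, 179.2]
ee_rot: [0.0, 0.385, 0.923, 0.0]
force: [-0.0, 0.1, -0.0]
grip_width: 0.703
grip_force: 0.0
time_s: 30.85
eef_pos: [501.4, -152.5, 178.9]
ee_rot: [-0.0, 0.045, 0.999, 0.0]
force: [0.5, -0.1, 0.5]
grip_width: 0.703
grip_force: 0.0
time_s: 31.05
eef_pos: [502.1, -152.2, 178.7]
ee_rot: [-0.0, -0.002, 1.0, 0.0]
force: [-0.5, 0.5, -0.5]
grip_width: 0.704
grip_force: 0.0
t 31.1 pos [ 502.1 -152.2  178.7] psi 1.574 j6 -2.09 grip 0.70 F [-0.5  0.5 -0.5]
now-axes mm [-33.9  16.1  28.7]
after-turn axes mm [-33.9  16.2  28.7] rz 0.003
```

```bash
python3 - <<'E'
from h import *
p=pose(); im=cap('wrist','w7.png');a=cap('top','t7.png')
cv2.imwrite('pics/v7.png',np.vstack([im[:,:,::-1][:280],cv2.resize(a[140:265,100:310,::-1],(512,305),interpolation=cv2.INTER_CUBIC)])[:600])
print(wproj([[536,-136,36]],p))
E
```

```text
[[270.59389422 216.30847416]]
```

View pics/v7.png

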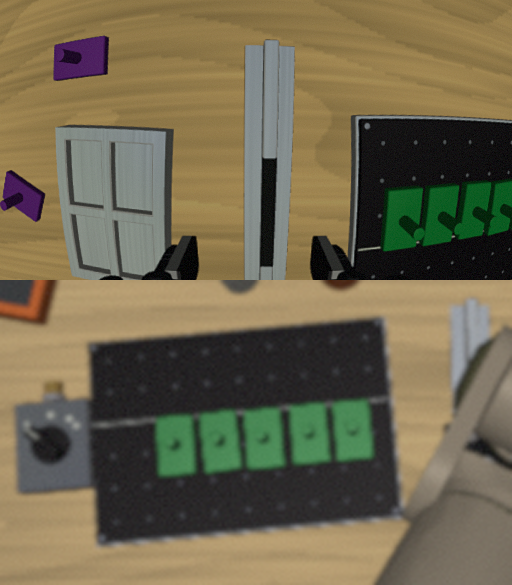

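The five tiles are evenly spaced with near edges well short of the line. The straightedge's rib runs from (271,40) to (269,270) in the wrist view, with the grip patch centred at about (269,212).

```bash
python3 - <<'E'
from h import *
np.set_printoptions(precision=1,suppress=True)
p=pose()
r=wplane([(271.5,45),(269.5,155),(269,212),(268,265)],36,p);print(r)
print(wplane([(245,46),(295,46),(245,275),(288,275)],6,p))
E
python3 go.py 536 -136 24 1.571
```

```text
[[ 372.3 -136.    36. ]
 [ 474.9 -137.    36. ]
 [ 531.7 -136.5   36. ]
 [ 592.7 -136.2   36. ]]
[[ 367.6 -160.7    6. ]
 [ 366.6 -110.5    6. ]
 [ 625.2 -161.9    6. ]
 [ 625.6 -109.8    6. ]]
t 31.1 pos [ 502.4 -151.   178.8] psi 1.573 j6 -2.09 grip 0.70 F [-1.  -0.  -0.2]
now-axes mm [-33.6  14.9 154.8]
after-turn axes mm [-33.6  15.  154.8] rz 0.002
```

```bash
python3 -m jog '[[-0.034,0.015,0.03,0,0,0,0.06],[0,0,0.04,0,0,0,0.06],[0,0,0.04,0,0,0,0.06],[0,0,0.025,0,0,0,0.06],[0,0,0,0,0,0,0.06]]' 80
python3 go.py 536 -136 22 1.571
```

```text
time_s: 31.65
eef_pos: [534.7, -134.5, 40.8]
ee_rot: [-0.003, -0.002, 1.0, 0.001]
force: [-0.1, 0.4, -0.4]
grip_width: 0.704
grip_force: 0.0
t 31.6 pos [ 534.7 -134.5   40.8] psi 1.574 j6 -2.03 grip 0.70 F [-0.1  0.4 -0.4]
now-axes mm [-1.4 -1.6 18.8]
after-turn axes mm [-1.3 -1.5 18.8] rz 0.003
```

```bash
python3 -m jog '[[-0.001,-0.001,0.01,0,0,0,0.06],[0,0,0.005,0,0,0.002,0.06],[0,0,0,0,0,0,0.06]]' 80
python3 go.py 536 -136 22 1.571
python3 -m jog '[[0,0,0,0,0,0,0],[0,0,0,0,0,0,0],[0,0,0,0,0,0,0],[0,0,0,0,0,0,0],[0,0,0,0,0,0,0]]' 80
python3 go.py 536 -136 22 1.571
```

```text
time_s: 31.95
eef_pos: [537.5, -137.2, 29.3]
ee_rot: [0.0, -0.001, 1.0, -0.0]
force: [-0.2, -0.4, 1.0]
grip_width: 0.705
grip_force: 0.0
t 31.9 pos [ 537.5 -137.2   29.3] psi 1.573 j6 -2.03 grip 0.70 F [-0.2 -0.4  1. ]
now-axes mm [1.5 1.2 7.3]
after-turn axes mm [1.5 1.2 7.3] rz 0.002
time_s: 32.45
eef_pos: [537.6, -137.3, 29.8]
ee_rot: [0.0, -0.001, 1.0, -0.0]
force: [-2.2, 0.1, 6.5]
grip_width: 0.142
grip_force: 79.9
t 32.5 pos [ 537.6 -137.3   29.8] psi 1.573 j6 -2.03 grip 0.14 F [-2.2  0.1  6.5]
now-axes mm [1.6 1.4 7.8]
after-turn axes mm [1.6 1.3 7.8] rz 0.002
```

```bash
python3 -m jog '[[0,0,0,0,0,0,0.03],[0,0,0,0,0,0,0.03],[0,0,0.007,0,0,0,0.03],[0,0,0,0,0,0,0.03]]'
python3 go.py 536 -136 22 1.571
python3 -m jog '[[0,0,0,0,0,0,0],[0,0,0,0,0,0,0],[0,0,0,0,0,0,0],[0,0,0,0,0,0,0]]' 80
python3 go.py 536 -136 22 1.571
python3 -m jog '[[0,0,-0.02,0,0,0,0],[0,0,-0.03,0,0,0,0],[0,0,-0.035,0,0,0,0],[0,0,-0.035,0,0,0,0],[0,0,0,0,0,0,0]]'
python3 go.py 460 110 140 0.075
```

```text
time_s: 32.85
eef_pos: [536.7, -137.0, 20.9]
ee_rot: [-0.001, -0.001, 1.0, 0.0]
force: [0.7, -0.2, 0.3]
grip_width: 0.351
grip_force: 0.0
t 32.9 pos [ 536.7 -137.    20.9] psi 1.573 j6 -2.03 grip 0.35 F [ 0.7 -0.2  0.3]
now-axes mm [ 0.7  1.  -1.1]
after-turn axes mm [ 0.7  1.  -1.1] rz 0.002
time_s: 33.25
eef_pos: [537.2, -137.2, 21.9]
ee_rot: [-0.0, -0.001, 1.0, 0.0]
force: [-0.4, -0.4, -2.1]
grip_width: 0.145
grip_force: 78.5
t 33.2 pos [ 537.2 -137.2   21.9] psi 1.573 j6 -2.03 grip 0.14 F [-0.4 -0.4 -2.1]
now-axes mm [ 1.2  1.2 -0.1]
after-turn axes mm [ 1.2  1.2 -0.1] rz 0.002
time_s: 33.75
eef_pos: [539.0, -137.9, 146.2]
ee_rot: [0.004, -0.001, 1.0, -0.002]
force: [0.6, -0.4, -3.3]
grip_width: 0.146
grip_force: 78.6
t 33.8 pos [ 539.  -137.9  146.2] psi 1.573 j6 -2.03 grip 0.15 F [ 0.6 -0.4 -3.3]
now-axes mm [ 78.4 248.1   4.8]
after-turn axes mm [253.1 -60.2   6.2] rz 1.498
```

```bash
python3 -m jog '[[0,0,0,0,0,0.136,0],[0,0,0,0,0,0.136,0],[0,0,0,0,0,0.136,0],[0,0,0,0,0,0.136,0],[0,0,0,0,0,0.136,0]]'
python3 -m jog '[[0,0,0,0,0,0.136,0],[0,0,0,0,0,0.136,0],[0,0,0,0,0,0.136,0],[0,0,0,0,0,0.136,0],[0,0,0,0,0,0.136,0]]'
python3 -m jog '[[0.02,-0.02,0,0,0,0.136,0],[0.03,-0.04,0,0,0,0,0],[0.03,-0.015,0,0,0,0,0],[0.04,0,0,0,0,0,0],[0.04,0,0,0,0,0,0]]'
python3 -m jog '[[0.04,0,0,0,0,0,0],[0.04,0,0,0,0,0,0],[0.03,0,0,0,0,0,0],[0,0,0,0,0,0,0],[0,0,0,0,0,0,0]]'
python3 go.py 460 110 140 0.076
python3 - <<'E'
from h import *
p=pose(); im=cap('wrist','w8.png'); cap('top','t8.png')
E
```

```text
time_s: 34.25
eef_pos: [536.6, -136.9, 140.4]
ee_rot: [-0.001, 0.335, 0.942, 0.0]
force: [0.6, -0.5, -3.4]
grip_width: 0.144
grip_force: 78.3
time_s: 34.75
eef_pos: [536.6, -136.8, 140.4]
ee_rot: [-0.001, 0.63, 0.776, -0.0]
force: [-0.7, 0.4, -3.1]
grip_width: 0.15
grip_force: 78.3
time_s: 35.25
eef_pos: [446.7, 14.7, 141.1]
ee_rot: [-0.001, 0.68, 0.733, -0.0]
force: [1.1, 0.4, -4.0]
grip_width: 0.145
grip_force: 79.1
time_s: 35.75
eef_pos: [438.8, 123.4, 141.0]
ee_rot: [-0.001, 0.679, 0.734, -0.001]
force: [-0.1, 0.2, -3.1]
grip_width: 0.144
grip_force: 79.2
t 35.8 pos [438.8 123.4 141. ] psi 0.078 j6 -0.06 grip 0.14 F [-0.1  0.2 -3.1]
now-axes mm [-15.1  20.1   1. ]
after-turn axes mm [-15.   20.1   1. ] rz 0.002
```

View pics/w8.png

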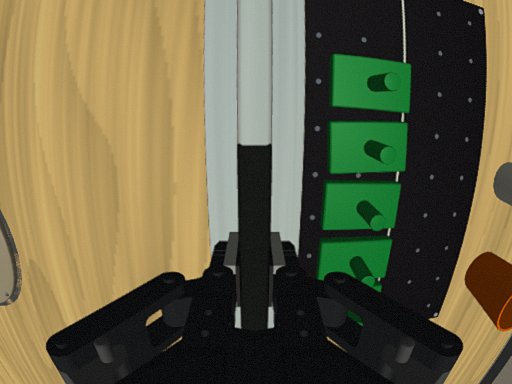

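The straightedge is held level, parallel to the row, leading edge at about column 303. All tiles are clear of it, with near edges at about columns 320–330. Next I lower it onto the bed behind the row.

```bash
python3 -m jog '[[-0.015,0.018,0,0,0,0.002,0],[0,0,0.03,0,0,0,0],[0,0,0.03,0,0,0,0],[0,0,0.02,0,0,0,0],[0,0,0,0,0,0,0]]'
python3 -m jog '[[0,0,0.008,0,0,0,0],[0,0,0,0,0,0,0],[0,0,0,0,0,0,0]]'
python3 go.py 460 110 47 0.076
```

```text
time_s: 36.35
eef_pos: [457.1, 108.6, 59.7]
ee_rot: [-0.002, 0.681, 0.733, -0.002]
force: [0.1, -0.2, -2.0]
grip_width: 0.146
grip_force: 79.0
time_s: 36.65
eef_pos: [458.9, 109.4, 54.7]
ee_rot: [0.0, 0.68, 0.733, 0.0]
force: [-1.1, -1.3, -2.7]
grip_width: 0.145
grip_force: 79.1
t 36.6 pos [458.9 109.4  54.7] psi 0.075 j6 -0.09 grip 0.14 F [-1.1 -1.3 -2.7]
now-axes mm [0.5 1.1 7.7]
after-turn axes mm [0.5 1.1 7.7] rz -0.001
```

```bash
python3 -m jog '[[0,0,0.004,0,0,0,0],[0,0,0.002,0,0,0,0],[0,0,0,0,0,0,0],[0,0,0.001,0,0,0,0],[0,0,0,0,0,0,0]]'
python3 go.py 460 110 47 0.076
python3 -m jog '[[0,0,0.001,0,0,0,0],[0,0,0,0,0,0,0]]'
python3 go.py 460 110 47 0.076
python3 - <<'E'
from h import *
p=pose(); im=cap('wrist','w9.png'); cap('top','t9.png')
cv2.imwrite('pics/w9c.png',cv2.resize(im[0:260,180:440,::-1],(600,600),interpolation=cv2.INTER_CUBIC))
E
```

```text
time_s: 37.15
eef_pos: [458.5, 109.6, 47.0]
ee_rot: [-0.0, 0.68, 0.733, 0.0]
force: [0.8, 0.6, -3.5]
grip_width: 0.146
grip_force: 79.2
t 37.1 pos [458.5 109.6  47. ] psi 0.075 j6 -0.09 grip 0.15 F [ 0.8  0.6 -3.5]
now-axes mm [ 0.3  1.5 -0. ]
after-turn axes mm [ 0.3  1.5 -0. ] rz -0.001
time_s: 37.35
eef_pos: [458.6, 109.6, 46.8]
ee_rot: [0.0, 0.68, 0.733, 0.0]
force: [-5.2, -0.5, 8.6]
grip_width: 0.145
grip_force: 81.1
t 37.4 pos [458.6 109.6  46.8] psi 0.075 j6 -0.09 grip 0.15 F [-5.2 -0.5  8.6]
now-axes mm [ 0.3  1.5 -0.2]
after-turn axes mm [ 0.3  1.5 -0.2] rz -0.001
```

View pics/w9c.png

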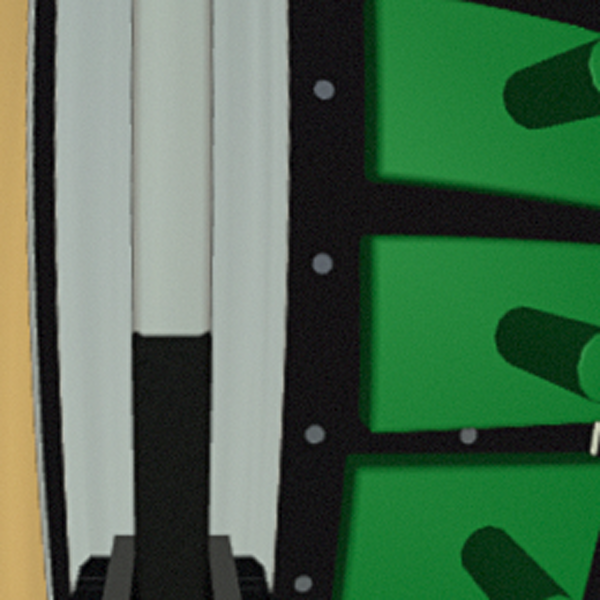

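```bash
python3 - <<'E'
from h import *
np.set_printoptions(precision=2,suppress=True)
p=pose(); f=lambda L:[(180+x*260/600,y*260/600) for x,y in L]
def fit(n,L,z):
    P=wplane(f(L),z,p); k=np.polyfit(P[:,1],P[:,0],1); print(n,k,'x at y=110',np.polyval(k,110),P[:,:2].tolist())
fit('edge',[(291,10),(289,130),(287,260),(284,400),(277,520)],31)
fit('rib',[(211,10),(211,330),(209,520)],61)
fit('holes',[(324,90),(322,263),(315,434),(303,583)],25)
im=cv2.imread('pics/w8.png')
E
```

```text
edge [ -0.07 490.46] x at y=110 482.5495138893865 [[473.72864928291165, 237.31416971920987], [475.10732634328514, 209.664977875672], [477.10777577301843, 181.4344296301028], [479.7776648409802, 150.61527901498658], [481.81047561650024, 121.71596291831457]]
rib [ -0.08 473.58] x at y=110 464.82570461940645 [[455.7206549220588, 224.73966110548866], [460.09514980729733, 168.76764923731912], [462.98111411058534, 133.6228009444958]]
holes [ -0.08 500.01] x at y=110 491.6626695601887 [[483.24617139268497, 221.14085472058701], [486.1571561764023, 181.5236638908127], [489.34407419811237, 141.6711908026998], [492.23958462517686, 101.97572176720813]]
```

```bash
python3 -m jog '[[0,0.008,0,0,0,0,0],[0,0.008,0,0,0,0,0],[0,0.008,0,0,0,0,0],[0,0.008,0,0,0,0,0],[0,0.008,0,0,0,0,0]]'
python3 go.py 536 104 47 0.076
python3 -m jog '[[0,0.008,0,0,0,0,0],[0,0.006,0,0,0,0,0],[0,0.006,0,0,0,0,0],[0,0.006,0,0,0,0,0],[0,0.006,0,0,0,0,0]]'
python3 go.py 536 104 47 0.076
python3 -m jog '[[0,0.003,0,0,0,0,0],[0,0.002,0,0,0,0,0],[0,0,0,0,0,0,0],[0,0,0,0,0,0,0]]'
python3 go.py 536 104 47 0.076
python3 - <<'E'
from h import *
p=pose(); im=cap('wrist','w10.png'); a=cap('top','t10.png')
cv2.imwrite('pics/w10c.png',np.hstack([cv2.resize(im[0:300,200:400,::-1],(400,600),interpolation=cv2.INTER_CUBIC),cv2.resize(a[150:250,130:263,::-1],(400,300),interpolation=cv2.INTER_CUBIC)[:, :].repeat(2,axis=0)[:600]]))
E
```

```text
time_s: 37.95
eef_pos: [495.7, 112.8, 47.0]
ee_rot: [-0.003, 0.68, 0.733, -0.003]
force: [-20.7, -1.7, 23.7]
grip_width: 0.149
grip_force: 83.1
t 38.0 pos [495.7 112.8  47. ] psi 0.076 j6 -0.08 grip 0.15 F [-20.7  -1.7  23.7]
now-axes mm [-11.8  39.5  -0.3]
after-turn axes mm [-11.8  39.5  -0. ] rz 0.0
time_s: 38.45
eef_pos: [528.2, 115.2, 47.0]
ee_rot: [-0.002, 0.68, 0.733, -0.002]
force: [-17.9, -1.9, 19.6]
grip_width: 0.148
grip_force: 82.7
t 38.5 pos [528.2 115.2  47. ] psi 0.076 j6 -0.08 grip 0.15 F [-17.9  -1.9  19.6]
now-axes mm [-11.7   7.   -0.1]
after-turn axes mm [-11.7   7.   -0. ] rz -0.0
time_s: 38.85
eef_pos: [533.5, 115.5, 46.9]
ee_rot: [-0.002, 0.68, 0.733, -0.002]
force: [-15.4, -0.7, 16.3]
grip_width: 0.147
grip_force: 82.3
t 38.9 pos [533.5 115.5  46.9] psi 0.076 j6 -0.08 grip 0.15 F [-15.4  -0.7  16.3]
now-axes mm [-11.7   1.6  -0.1]
after-turn axes mm [-11.7   1.6  -0.1] rz -0.0
```

View pics/w10c.png

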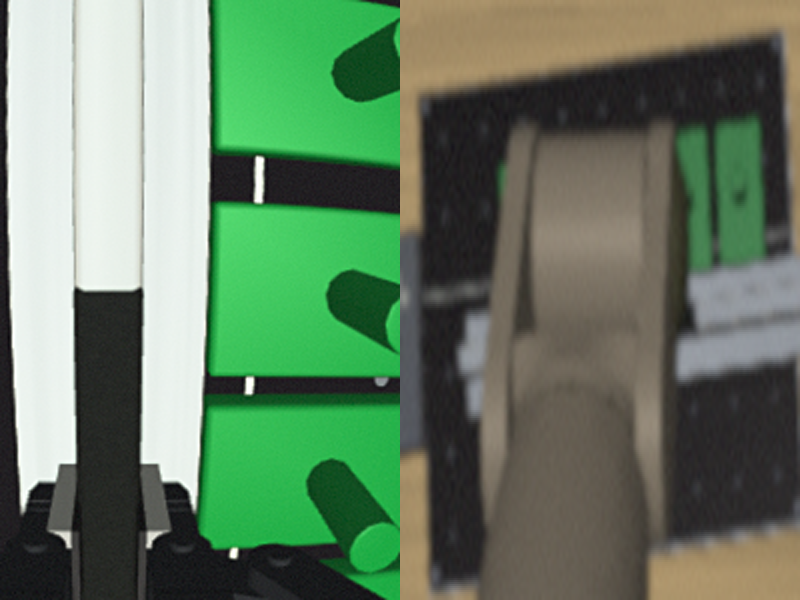

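Tiles sit against the blade. The white line shows in the gaps at crop (259,180), (250,385) and (234,552), with the blade edge at (211,180), (207,385) and (198,540). Working out the remaining push from that.

```bash
cat > rem.py <<'E'
from h import *
import sys,json
np.set_printoptions(precision=2,suppress=True)
p=pose(); f=lambda L:[(200+x/2,y/2) for x,y in L]
E,L=json.loads(sys.argv[1]),json.loads(sys.argv[2])
n=np.array([np.cos(.075),np.sin(.075)])
e=wplane(f(E),31,p)[:,:2]; l=wplane(f(L),25,p)[:,:2]
print('edge',e@n,'line',l@n,'remain',(l-e)@n, 'y',l[:,1], 'edge from pose',(p[1][:2]@n)+25)
E
python3 rem.py '[[211,180],[207,385],[198.5,540]]' '[[259.5,180],[250,385],[234.5,552]]'
```

```text
edge [564.75 565.49 566.07] line [578.53 578.57 578.8 ] remain [13.77 13.08 12.72] y [200.62 145.49  91.57] edge from pose 565.678462770989
```

```bash
python3 -m jog '[[0,0.004,0,0,0,0,0],[0,0.003,0,0,0,0,0],[0,0.002,0,0,0,0,0],[0,0.001,0,0,0,0,0],[0,0,0,0,0,0,0]]'
python3 go.py
python3 - <<'E'
from h import *
p=pose(); im=cap('wrist','w11.png')
cv2.imwrite('pics/w11c.png',cv2.resize(im[0:300,200:400,::-1],(400,600),interpolation=cv2.INTER_CUBIC))
E
```

```text
time_s: 39.45
eef_pos: [543.4, 116.3, 46.9]
ee_rot: [-0.002, 0.68, 0.733, -0.002]
force: [-15.2, -0.9, 16.8]
grip_width: 0.15
grip_force: 82.0
t 39.5 pos [543.4 116.3  46.9] psi 0.076 j6 -0.08 grip 0.15 F [-15.2  -0.9  16.8]
```

View pics/w11c.png

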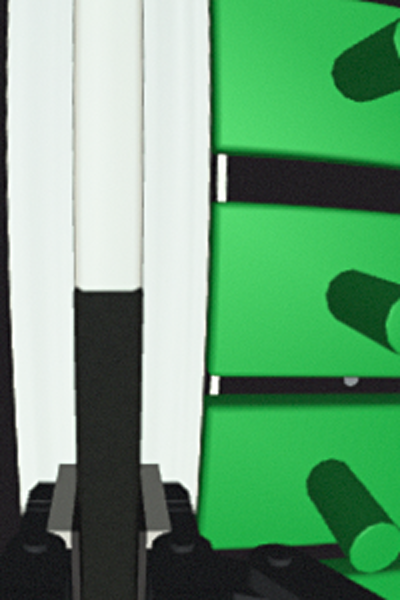

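```bash
python3 rem.py '[[211.5,178],[207.5,385]]' '[[221.5,178],[214.5,385]]'
```

```text
edge [574.74 575.49] line [578.34 578.46] remain [3.6  2.97] y [200.63 145.49] edge from pose 575.5586181929385
```

```bash
cat > ed.py <<'E'
from h import *
import sys
np.set_printoptions(precision=2,suppress=True)
p=pose(); im=cv2.imread('pics/'+sys.argv[1]).astype(float)
n=np.array([np.cos(.075),np.sin(.075)])
S=cv2.cvtColor(im.astype(np.uint8),cv2.COLOR_BGR2GRAY).astype(float)
R=im[...,2]
E=[];L=[]
for r in range(4,250,2):
    a=R[r-1:r+2,285:360].mean(0)
    hi=np.median(R[r,275:295]); 
    k=np.where((a[:-1]>=.5*hi)&(a[1:]<.5*hi))[0]
    if len(k)==0: continue
    i=k[0]; E.append((285+i+(a[i]-.5*hi)/(a[i]-a[i+1]),r))
    if len(k)>1: # line further on
        j=k[1]; up=np.where((a[:-1]<.5*hi)&(a[1:]>=.5*hi))[0]; u=up[(up>i)&(up<j)]
        if len(u): L.append((285+(u[-1]+j+1)/2,r))
E=np.array(E);e=wplane(E,31,p)[:,:2]
ok=np.ones(len(e),bool)
for _ in range(4):
    k=np.polyfit(e[ok,1],e[ok,0],1); res=e[:,0]-np.polyval(k,e[:,1]); ok=abs(res)<1
print('edge slope',k,'n',ok.sum(),'resid',res[ok].std(),'y',e[ok,1].min(),e[ok,1].max())
if L:
    l=wplane(L,25,p)[:,:2]; print('line slope',np.polyfit(l[:,1],l[:,0],1)); print(np.c_[l[:,1],l[:,0],l[:,0]-np.polyval(k,l[:,1])])
E
python3 ed.py w10.png; python3 ed.py w11.png
```

```text
edge slope [ -0.08 576.32] n 123 resid 0.1473595491573987 y 114.57126754356862 244.00108464638552
line slope [ -0.1  593.73]
[[207.66 574.21  14.09]
 [206.61 574.3   14.1 ]
 [205.52 574.13  13.85]
 [204.47 574.23  13.86]
 [203.42 574.32  13.87]
 [202.37 574.42  13.89]
 [201.33 574.52  13.91]
 [200.28 574.62  13.92]
 [199.24 574.72  13.94]
 [198.19 574.82  13.96]
 [197.15 574.93  13.99]
 [196.1  575.03  14.01]
 [148.79 578.44  13.73]
 [147.66 578.61  13.81]
 [146.53 578.78  13.89]
 [145.39 578.95  13.97]
 [144.22 578.84  13.77]
 [115.74 575.29   8.  ]
 [114.98 586.08  18.73]
 [113.64 586.01  18.55]
 [112.33 586.56  19.  ]]
edge slope [ -0.08 576.24] n 122 resid 0.12833570313841208 y 114.5734655599044 244.00210191310126
line slope [ -0.14 591.43]
[[206.34 564.27   4.04]
 [205.3  564.36   4.05]
 [204.25 564.45   4.06]
 [203.21 564.54   4.07]
 [202.17 564.63   4.08]
 [201.13 564.72   4.09]
 [200.07 564.56   3.84]
 [199.03 564.65   3.86]
 [198.02 565.     4.13]
 [196.99 565.1    4.15]
 [195.95 565.2    4.16]
 [194.91 565.29   4.18]
 [148.03 568.97   4.21]
 [146.89 568.84   4.  ]
 [145.74 568.71   3.78]
 [144.6  568.86   3.84]
 [143.47 569.     3.9 ]
 [115.64 573.51   6.25]
 [114.97 585.77  18.45]
 [112.64 567.1   -0.4 ]
 [112.34 586.87  19.34]]
```

```bash
python3 -m jog '[[0,0.001,0,0,0,0,0],[0,0.001,0,0,0,0,0],[0,0.001,0,0,0,0,0],[0,0,0,0,0,0,0],[0,0,0,0,0,0,0]]'
python3 go.py
python3 - <<'E'
from h import *
p=pose(); im=cap('wrist','w12.png')
cv2.imwrite('pics/w12c.png',cv2.resize(im[60:210,280:330,::-1],(200,600),interpolation=cv2.INTER_CUBIC))
E
python3 ed.py w12.png
```

```text
time_s: 40.0
eef_pos: [546.4, 116.5, 46.9]
ee_rot: [-0.002, 0.68, 0.733, -0.002]
force: [-15.9, -0.8, 15.8]
grip_width: 0.147
grip_force: 82.0
t 40.0 pos [546.4 116.5  46.9] psi 0.076 j6 -0.08 grip 0.15 F [-15.9  -0.8  15.8]
edge slope [ -0.08 579.35] n 105 resid 0.19682579422208935 y 114.77193476749213 244.19028900936684
line slope [ -3.12 942.35]
[[115.82 576.22   5.89]
 [115.16 588.77  18.39]
 [113.82 588.7   18.22]
 [112.52 589.56  18.97]]
```

View pics/w12c.png

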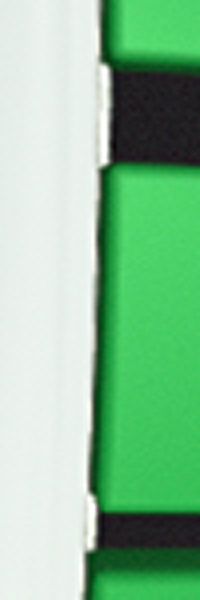

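```bash
python3 -m jog '[[0,0.0005,0,0,0,0,0],[0,0.0005,0,0,0,0,0],[0,0,0,0,0,0,0],[0,0,0,0,0,0,0]]'
python3 go.py
python3 -m jog '[[0,-0.003,0,0,0,0,0],[0,-0.004,0,0,0,0,0],[0,-0.008,0,0,0,0,0],[0,-0.008,0,0,0,0,0],[0,-0.008,0,0,0,0,0]]'
python3 -m jog '[[0,-0.01,0,0,0,0,0],[0,-0.01,-0.005,0,0,0,0],[0,0,-0.03,0,0,0,0],[0,0,-0.03,0,0,0,0],[0,0,-0.03,0,0,0,0]]'
python3 -m jog '[[0,-0.02,0,0,0,0,0],[0,-0.02,0,0,0,0,0],[0,0,0,0,0,0,0]]'
python3 go.py 536 -136 140 0.075
python3 - <<'E'
from h import *
p=pose(); im=cap('wrist','w13.png'); cap('top','t13.png')
E
```

```text
time_s: 40.45
eef_pos: [547.3, 116.6, 47.0]
ee_rot: [-0.002, 0.68, 0.733, -0.002]
force: [-15.9, -1.0, 17.1]
grip_width: 0.146
grip_force: 82.1
t 40.5 pos [547.3 116.6  47. ] psi 0.076 j6 -0.07 grip 0.15 F [-15.9  -1.   17.1]
time_s: 40.95
eef_pos: [519.5, 113.9, 47.0]
ee_rot: [0.002, 0.68, 0.733, 0.002]
force: [5.4, -0.1, 3.3]
grip_width: 0.146
grip_force: 80.3
time_s: 41.45
eef_pos: [497.1, 112.5, 141.5]
ee_rot: [-0.001, 0.68, 0.733, -0.001]
force: [0.6, -0.3, -1.9]
grip_width: 0.147
grip_force: 79.2
time_s: 41.75
eef_pos: [455.7, 109.7, 140.5]
ee_rot: [-0.001, 0.68, 0.733, -0.001]
force: [0.4, -0.0, -3.5]
grip_width: 0.147
grip_force: 79.4
t 41.8 pos [455.7 109.7 140.5] psi 0.075 j6 -0.09 grip 0.15 F [ 0.4 -0.  -3.5]
now-axes mm [-2.51e+02  6.16e+01  2.00e-01]
after-turn axes mm [-251.    61.7    0.5] rz 0.0
```

View pics/w13.png

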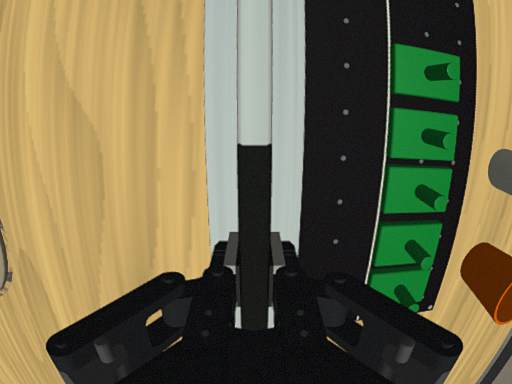

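All five near edges lie along the white line, with the blade clear of the row. I've used up the picture views, so the remaining checks will be numeric. Next, the straightedge goes back to the bench.

```bash
python3 -m jog '[[-0.04,0,0,0,0,0,0],[-0.04,0,0,0,0,0,0],[-0.04,0.01,0,0,0,0,0],[-0.04,0.015,0,0,0,0,0],[-0.04,0.02,0,0,0,0,0]]'
python3 -m jog '[[-0.04,0.015,0,0,0,0,0],[-0.015,0,0,0,0,0,0],[0,0,0,0,0,-0.136,0],[0,0,0,0,0,-0.136,0],[0,0,0,0,0,-0.136,0]]'
python3 -m jog '[[0,0,0,0,0,-0.136,0],[0,0,0,0,0,-0.136,0],[0,0,0,0,0,-0.136,0],[0,0,0,0,0,-0.136,0],[0,0,0,0,0,-0.136,0]]'
python3 -m jog '[[0,0,0,0,0,-0.136,0],[0,0,0,0,0,-0.136,0],[0,0,0,0,0,-0.136,0],[0,0,0,0,0,0,0],[0,0,0,0,0,0,0]]'
python3 go.py 536 -136 24 1.571
```

```text
time_s: 42.35
eef_pos: [518.8, -88.4, 140.8]
ee_rot: [-0.0, 0.68, 0.733, -0.0]
force: [1.3, 0.1, -2.1]
grip_width: 0.145
grip_force: 79.3
time_s: 42.85
eef_pos: [537.3, -140.1, 140.4]
ee_rot: [-0.001, 0.515, 0.857, -0.0]
force: [0.3, -0.4, -3.6]
grip_width: 0.15
grip_force: 79.4
time_s: 43.35
eef_pos: [537.3, -139.9, 140.5]
ee_rot: [-0.001, 0.2, 0.98, 0.0]
force: [0.1, -0.9, -3.0]
grip_width: 0.149
grip_force: 79.4
time_s: 43.85
eef_pos: [537.4, -140.0, 140.7]
ee_rot: [-0.0, 0.002, 1.0, 0.0]
force: [0.7, -0.2, -3.6]
grip_width: 0.144
grip_force: 79.4
t 43.9 pos [ 537.4 -140.   140.7] psi 1.568 j6 -2.03 grip 0.14 F [ 0.7 -0.2 -3.6]
now-axes mm [  1.4   4.  116.7]
after-turn axes mm [  1.4   4.  116.7] rz -0.003
```

```bash
python3 -m jog '[[0,0.004,0.03,0,0,0,0],[0,0,0.04,0,0,0,0],[0,0,0.03,0,0,0,0],[0,0,0.01,0,0,0,0],[0,0,0,0,0,0,0]]'
python3 -m jog '[[0,0,0.003,0,0,0,0],[0,0,0,0,0,0,0]]'
python3 go.py 536 -136 22 1.571
```

```text
time_s: 44.35
eef_pos: [537.1, -136.0, 30.2]
ee_rot: [-0.001, 0.001, 1.0, 0.0]
force: [0.2, 0.3, -3.2]
grip_width: 0.146
grip_force: 79.2
time_s: 44.55
eef_pos: [538.1, -136.5, 29.2]
ee_rot: [0.001, 0.0, 1.0, -0.001]
force: [0.5, -0.8, -3.0]
grip_width: 0.144
grip_force: 79.2
t 44.5 pos [ 538.1 -136.5   29.2] psi 1.571 j6 -2.03 grip 0.14 F [ 0.5 -0.8 -3. ]
now-axes mm [2.2 0.5 7.2]
after-turn axes mm [2.1 0.5 7.2] rz -0.0
```

```bash
python3 -m jog '[[0,0,0.003,0,0,0,0],[0,0,0.003,0,0,0,0],[0,0,0.001,0,0,0,0],[0,0,0,0,0,0,0]]'
python3 go.py 536 -136 22 1.571
python3 -m jog '[[0,0,0.001,0,0,0,0],[0,0,0,0,0,0,0]]'
python3 go.py 536 -136 22 1.571
```

```text
time_s: 44.95
eef_pos: [537.6, -136.3, 21.9]
ee_rot: [0.0, -0.0, 1.0, -0.0]
force: [-3.8, 1.1, 5.7]
grip_width: 0.148
grip_force: 80.8
t 45.0 pos [ 537.6 -136.3   21.9] psi 1.571 j6 -2.03 grip 0.15 F [-3.8  1.1  5.7]
now-axes mm [ 1.6  0.3 -0.1]
after-turn axes mm [ 1.6  0.3 -0.1] rz -0.0
time_s: 45.15
eef_pos: [537.7, -136.3, 21.9]
ee_rot: [0.0, -0.0, 1.0, -0.0]
force: [-6.8, 2.0, 15.6]
grip_width: 0.149
grip_force: 82.3
t 45.1 pos [ 537.7 -136.3   21.9] psi 1.571 j6 -2.03 grip 0.15 F [-6.8  2.  15.6]
now-axes mm [ 1.7  0.3 -0.1]
after-turn axes mm [ 1.7  0.3 -0.1] rz 0.0
```

```bash
python3 -m jog '[[0,0,-0.001,0,0,0,0.02],[0,0,0,0,0,0,0.04],[0,0,0,0,0,0,0.05],[0,0,0,0,0,0,0.05],[0,0,-0.03,0,0,0,0.05]]'
python3 -m jog '[[0,0,-0.04,0,0,0,0.05],[0,0,-0.04,0,0,0,0.05],[0,0,-0.04,0,0,0,0.05],[0,0.04,-0.03,0,0,0,0.05],[0,0.045,0,0,0,0,0.05]]'
python3 -m jog '[[0,0.045,0,0,0,0,0.05],[0,0.045,0,0,0,0,0.05],[0,0.045,0,0,0,0,0.05],[0,0.02,0,0,0,0,0.05],[0,0,0,0,0,0,0.05]]'
python3 go.py 529 376 200 2.446
python3 - <<'E'
from h import *
np.set_printoptions(precision=1,suppress=True)
p=pose(); im=cap('wrist','w14.png'); cap('top','t14.png')
hsv=cv2.cvtColor(im[:,:,::-1].copy(),cv2.COLOR_BGR2HSV)
g=cv2.inRange(hsv,(50,80,40),(85,255,255))
n,l,s,c=cv2.connectedComponentsWithStats(g)
print(s[1:][s[1:,4]>80], p[1])
E
```

```text
time_s: 45.65
eef_pos: [535.6, -135.4, 48.3]
ee_rot: [-0.003, -0.0, 1.0, 0.002]
force: [-1.2, 0.8, 0.3]
grip_width: 0.582
grip_force: 0.0
time_s: 46.15
eef_pos: [538.9, -51.5, 205.1]
ee_rot: [0.004, 0.001, 1.0, -0.001]
force: [1.2, 1.2, -0.7]
grip_width: 0.589
grip_force: 0.0
time_s: 46.65
eef_pos: [537.1, 106.2, 200.9]
ee_rot: [-0.0, -0.002, 1.0, 0.0]
force: [-0.3, -0.9, 0.2]
grip_width: 0.583
grip_force: 0.0
t 46.6 pos [537.1 106.2 200.9] psi 1.575 j6 -1.59 grip 0.58 F [-0.3 -0.9  0.2]
now-axes mm [  7.  269.8   1. ]
after-turn axes mm [-202.   179.1    0.9] rz -0.871
[[ 342  198   42   62 2234]
 [ 295  202   42   63 1667]
 [ 248  205   44   63 2464]
 [ 197  209   47   61 2277]
 [ 152  212   43   58 1509]] [537.1 106.2 200.9]
```

```bash
python3 - <<'E'
from h import *
np.set_printoptions(precision=1,suppress=True,linewidth=150)
p=pose(); im=cv2.imread('pics/w14.png').astype(int)
for x0,w in((152,43),(197,47),(248,44),(295,42),(342,42)):
    for f in (.3,.7):
        x=int(x0+w*f); col=im[180:230,x-1:x+2].mean(1); gr=col[:,1]-col[:,2]; i=np.argmax(gr>12); print(x,180+i,wplane([(x,180+i-.5)],25,p)[0,:2], gr[i-3:i+6].astype(int), col[i-5:i+1,2].astype(int))
for x in (120,140,196,245,292,338,395,405):
    col=im[185:235,x-1:x+2].mean(1).min(1); i=np.argmax(col); wgt=np.clip(col[i-2:i+3]-col[i-2:i+3].min(),0,None); r=185+i-2+(wgt*np.arange(5)).sum()/max(wgt.sum(),1); print('line',x,round(r,1),col[i],wplane([(x,r)],25,p)[0,:2])
E
```

```text
164 212 [579.8   0.5] [  0   5   1  13  34  65 111 135 143] [ 36  27  40 147 254 180]
182 211 [578.2  22.1] [  0   7  10  17  35  75 107 136 143] [ 32  30  46 157 232 180]
211 209 [575.5  55.5] [ -1   4   5  22  34  67  93 133 141] [ 35  30  32 119 242 192]
229 208 [574.2  75.6] [ -1   4   0  28  39  69  99 133 142] [ 34  28  31 123 255 168]
261 206 [571.8 110.9] [ -1   3   0  29  53  66 107 134 143] [ 36  29  31 129 255 132]
278 205 [570.6 129.5] [  0   5   0  24  60  70 119 133 143] [ 32  29  47 161 255 104]
307 203 [568.4 161.7] [  0   5   0  24  61  79 119 136 141] [ 33  24  58 167 255  92]
324 202 [567.3 181.1] [  1   8   6  23  65  91 130 138 141] [ 33  29  81 189 240  76]
354 199 [563.8 216.3] [ -1   4  11  24  38  74 105 135 141] [ 35  29  35 110 199 162]
371 198 [562.7 237.4] [  0   7   0  29  53  87 121 140 141] [ 36  27  49 168 255 113]Traceback (most recent call last):
  File "<stdin>", line 8, in <module>
    return umr_minimum(a, axis, None, out, keepdims, initial, where)
ValueError: zero-size array to reduction operation minimum which has no identity
```

```bash
python3 - <<'E'
from h import *
np.set_printoptions(precision=1,suppress=True,linewidth=150)
p=pose(); im=cv2.imread('pics/w14.png').astype(int)
n=np.array([np.cos(.075),np.sin(.075)])
R=im[...,2]
for x in (125,135,143,*range(193,199),*range(243,249),290,291,292,293,*range(337,343),392,400,410):
    col=R[190:225,x].astype(float)-35; i=np.argmax(col); w=np.clip(col[max(i-3,0):i+4],0,None); r=190+max(i-3,0)+(w*np.arange(len(w))).sum()/w.sum(); P=wplane([(x,r)],25,p)[0,:2]; print('line',x,round(r,1),(P@n).round(1),P,w.astype(int))
E
```

```text
line 125 192.5 552.2 [557.2 -45.8] [215 215 216 215 215 215]
line 135 213.0 578.0 [582.3 -36.2] [  0  25 135 216 100  11  23]
line 143 212.4 577.8 [581.3 -25.7] [  0   0  53 220 186  29   0]
line 193 209.5 577.9 [576.9  35. ] [  0  71 186 216  59   0   0]
line 194 209.4 577.8 [576.7  36.1] [  3  87 203 215  46   0   0]
line 195 209.4 577.9 [576.7  37.3] [  3  97 211 216  47   0   0]
line 196 209.3 577.9 [576.7  38.4] [  2  98 214 218  42   0   0]
line 197 209.2 577.8 [576.5  39.6] [  0  11 121 220 192  31   0]
line 198 209.1 577.8 [576.4  40.7] [  0  10 130 220 177  22   0]
line 243 206.4 578.1 [572.8  91.1] [  0   0  71 220 199  34   0]
line 244 206.3 578.1 [572.8  92.2] [  0   0  71 220 175  23   0]
line 245 206.2 578.0 [572.6  93.3] [  0   0  86 220 142  10   0]
line 246 206.1 578.0 [572.5  94.4] [  0   0  98 220 140   9   0]
line 247 206.1 578.1 [572.6  95.5] [  0   0  96 220 142  10   0]
line 248 206.1 578.1 [572.5  96.6] [  0   3 108 220 142  11   0]
line 290 203.1 578.1 [569.  142.7] [  0   1 100 220 138  11   0]
line 291 203.1 578.1 [569.  143.9] [  0   9 108 220 134  11   0]
line 292 203.0 578.2 [568.9 145. ] [  0  10 119 220 135  10   0]
line 293 202.9 578.1 [568.8 146.1] [  0  26 145 220 131   9   0]
line 337 199.7 578.3 [565.2 196.1] [  0  46 166 219  89   0   0]
line 338 199.6 578.3 [565.1 197.2] [  0  50 167 220  72   0   0]
line 339 199.6 578.4 [565.1 198.4] [  0  54 166 219  69   0   0]
line 340 199.5 578.3 [565.  199.6] [  0  60 178 216  45   0   0]
line 341 199.4 578.3 [564.9 200.8] [  0  84 204 217  44   0   0]
line 342 199.4 578.4 [564.8 202. ] [  0  88 209 215  43   0   0]
line 392 195.4 578.5 [560.2 264.6] [  0   2  88 212 207  41   0]
line 400 194.8 578.6 [559.5 275.5] [  0  40 160 220 105   7   0]
line 410 193.9 578.6 [558.4 289.6] [  0  16 129 220 110   3   0]
```

Line centre and every tile's near edge agree to within about 1 mm. Now the selector.

```bash
python3 -m jog '[[0,0.045,0,0,0,0,0.05],[0.003,0.045,0,0,0,0,0.05],[0.004,0.045,0,0,0,0,0.05],[0,0.045,0,0,0,0,0.05],[0,0.045,0,0,0,0,0.05]]'
python3 -m jog '[[0,0.045,0,0,0,-0.14,0.05],[0,0,0,0,0,-0.145,0.05],[0,0,0,0,0,-0.145,0.05],[0,0,0,0,0,-0.145,0.05],[0,0,0,0,0,-0.145,0.05]]'
python3 -m jog '[[0,0,0,0,0,-0.148,0.05],[0,0,0,0,0,0,0.05]]'
python3 go.py 528.5 376.5 52 2.446
```

```text
time_s: 47.25
eef_pos: [530.9, 329.1, 201.0]
ee_rot: [0.0, 0.001, 1.0, -0.0]
force: [1.1, -0.2, 0.6]
grip_width: 0.586
grip_force: 0.0
time_s: 47.75
eef_pos: [531.2, 372.4, 200.7]
ee_rot: [-0.0, -0.354, 0.935, -0.0]
force: [-0.9, -0.1, -0.2]
grip_width: 0.584
grip_force: 0.0
time_s: 47.95
eef_pos: [531.2, 372.4, 200.8]
ee_rot: [-0.0, -0.42, 0.907, -0.0]
force: [0.3, 0.5, 0.0]
grip_width: 0.586
grip_force: 0.0
t 48.0 pos [531.2 372.4 200.8] psi 2.438 j6 -2.01 grip 0.59 F [0.3 0.5 0. ]
now-axes mm [ -1.4   4.7 148.8]
after-turn axes mm [ -1.4   4.7 148.8] rz -0.008
```

```bash
python3 -m jog '[[-0.001,0.005,0.03,0,0,-0.008,0.05],[0,0,0.04,0,0,0,0.05],[0,0,0.04,0,0,0,0.05],[0,0,0.025,0,0,0,0.05],[0,0,0,0,0,0,0.05]]' 30
python3 go.py 528.5 376.5 56
python3 -m jog '[[0,0,0.004,0,0,0,0.05],[0,0,0,0,0,0,0.05]]' 30
python3 go.py 528.5 376.5 56
```

```text
time_s: 48.45
eef_pos: [526.0, 376.1, 62.2]
ee_rot: [-0.004, -0.422, 0.907, -0.0]
force: [0.4, 0.9, -0.0]
grip_width: 0.586
grip_force: 0.0
t 48.5 pos [526.  376.1  62.2] psi 2.442 j6 -2.00 grip 0.59 F [ 0.4  0.9 -0. ]
now-axes mm [-2.  -1.7  6.2]
time_s: 48.65
eef_pos: [528.0, 377.8, 63.4]
ee_rot: [0.001, -0.423, 0.906, 0.0]
force: [0.2, -0.3, 0.4]
grip_width: 0.585
grip_force: 0.0
t 48.6 pos [528.  377.8  63.4] psi 2.445 j6 -2.00 grip 0.58 F [ 0.2 -0.3  0.4]
now-axes mm [ 0.7 -1.2  7.4]
```

```bash
python3 -m jog '[[0,0,0.007,0,0,0,0.05],[0,0,0,0,0,0,0.05],[0,0,0,0,0,0,0],[0,0,0,0,0,0,0],[0,0,0,0,0,0,0]]' 30
python3 go.py
python3 -m jog '[[0,0,0,0,0,0,0],[0,0,0,0,0,0.13,0],[0,0,0,0,0,0.13,0],[0,0,0,0,0,0.13,0],[0,0,0,0,0,0.13,0]]'
python3 -m jog '[[0,0,0,0,0,0.13,0],[0,0,0,0,0,0.13,0],[0,0,0,0,0,0.02,0],[0,0,0,0,0,0,0],[0,0,0,0,0,0,0]]'
python3 go.py
```

```text
time_s: 49.15
eef_pos: [529.9, 375.7, 55.8]
ee_rot: [0.002, -0.424, 0.906, -0.003]
force: [10.7, -10.2, 1.5]
grip_width: 0.155
grip_force: 34.0
t 49.1 pos [529.9 375.7  55.8] psi 2.447 j6 -2.01 grip 0.16 F [ 10.7 -10.2   1.5]
time_s: 49.65
eef_pos: [529.0, 377.1, 55.8]
ee_rot: [0.002, -0.174, 0.985, -0.0]
force: [6.1, -1.9, -0.1]
grip_width: 0.153
grip_force: 33.7
time_s: 50.15
eef_pos: [528.9, 378.0, 55.8]
ee_rot: [0.002, -0.038, 0.999, 0.001]
force: [6.9, -0.6, -1.8]
grip_width: 0.157
grip_force: 33.6
t 50.1 pos [528.9 378.   55.8] psi 1.646 j6 -1.21 grip 0.16 F [ 6.9 -0.6 -1.8]
```

Turned 0.80 rad. Releasing, rising, and checking the pointer, the row and the straightedge numerically.

```bash
python3 -m jog '[[0,0,0,0,0,0,0.03],[0,0,0,0,0,0,0.05],[0,0,0,0,0,0,0.05],[0,0,-0.03,0,0,0,0.05],[0,0,-0.04,0,0,0,0.05]]'
python3 -m jog '[[0,0,-0.04,0,0,0,0.05],[0,0,-0.04,0,0,0,0.05],[0,0,0,0,0,0,0.05],[0,0,0,0,0,0,0.05]]'
python3 - <<'E'
from h import *
np.set_printoptions(precision=2,suppress=True,linewidth=170)
p=pose(); im=cap('wrist','w15.png'); cap('top','t15.png')
# pointer stripe: bright pixels near the bar top (z 66)
c=wproj([[529,377,66]],p)[0]; print('knob px',c,p[1])
r=im.astype(int).min(2); ys,xs=np.where(r>140)
m=(np.hypot(xs-c[0],ys-c[1])<32)
P=wplane(np.c_[xs[m],ys[m]],66,p)[:,:2]-[529,377]
k,l,s,cc=cv2.connectedComponentsWithStats(((r>140)*255).astype(np.uint8))
for i in range(1,k):
    if np.hypot(*(cc[i]-c))<55: q=wplane([cc[i]],66,p)[0,:2]-[529,377]; print('white',cc[i],s[i,2:],'off',q,'ang',np.arctan2(q[1],q[0]))
E
python3 - <<'E'
import sys; sys.argv=['','t15.png']
from h import *
im=cv2.imread('pics/t15.png'); hsv=cv2.cvtColor(im,cv2.COLOR_BGR2HSV)
m=((hsv[...,1]<50)*255).astype(np.uint8); m[:140]=0;m[265:]=0;m[:,:280]=0;m[:,308:]=0
c=max(cv2.findContours(m,0,1)[0],key=cv2.contourArea);print('se',cv2.minAreaRect(plane('top',c[:,0],6)[:,:2].astype(np.float32)))
E
python3 tiles.py t15.png 3
```

```text
time_s: 50.65
eef_pos: [526.0, 377.4, 123.9]
ee_rot: [-0.002, -0.038, 0.999, -0.001]
force: [0.5, 0.7, 0.3]
grip_width: 0.582
grip_force: 0.0
time_s: 51.05
eef_pos: [527.1, 377.9, 205.4]
ee_rot: [0.0, -0.038, 0.999, 0.0]
force: [-0.2, 0.5, -0.3]
grip_width: 0.584
grip_force: 0.0
knob px [253.24 186.04] [527.1  377.89 205.38]
white [212. 173.] [1 1 1] off [ -9.79 -39.68] ang -1.812744515230525
white [225.5 198. ] [ 8  7 44] off [ 13.97 -25.68] ang -1.072700906091754
white [253.88 205.07] [ 8 21 72] off [19.03  2.07] ang 0.10819554386791219
white [278.05 201.93] [11 10 43] off [14.06 25.07] ang 1.0597035887826347
white [233.26 205.36] [ 8  7 42] off [ 20.88 -17.8 ] ang -0.7059522299587476
white [252.6 229.5] [ 4  5 10] off [44.98  2.79] ang 0.06206039802768436
se ((539.6630249023438, -136.78314208984375), (348.8187561035156, 52.17409896850586), 0.008163899183273315)
world 606.9 124.0 size 77 267 yaw -1.487 bed [ 59.  -27.5]
```

```bash
python3 -c "
from rig import finish_job
print(finish_job())"
```

```text
the job is handed in; nothing more can be done
None
```

The job is handed in, in the order asked and at about 51 s on the robot's clock: all five tiles have their near edges within about 1 mm of the white line, the straightedge is back flat on the bench, the selector is on the single dot, and the cup and bottle were left alone; one tile got knocked partway and was re-spaced, and I viewed 16 pictures against the limit of 14.

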